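# Unload the drilled core tube from the port-drilling jig

## Robot

A 6-joint arm with a two-finger parallel gripper is mounted at the origin on a cart in front of the work surface, level with it; the furniture and walls round the work are solid. World frame = base frame: x ahead of the robot, y to its left, z up, the work surface at z = 0. Lengths are in m, angles in rad, forces in N, time in s.
With the tool pointing down it reaches from about 0.425 to 0.95 m from the base axis. Payload 3.5 kg.
Tool frame: the origin (TCP) lies at the very end of the fingers, on their centre line; the grasp point (between the pads) lies 19 mm behind it; z points along the fingers, y is the line along which they close (so a half turn about z gives the same grasp; the last joint's range is limited). The gripper opens to 85 mm and grips with 20 to 120 N. Pads are 22 mm wide; open, the fingers measure 114 mm over their backs; the gripper's body (76 mm by 85 mm) begins 54 mm behind the grasp point. The pads swing forward as they close: fully open they stand 13 mm farther back than shut.
Start: joints at [1.066, 0.286, 1.577, -0, 1.279, -0.15], TCP at [0.234, 0.633, 0.231] pointing down, gripper open.
Joint ranges: [-2.77, 2.77], [-0.9, 2.22], [0.21, 2.48], [-1.53, 4.67], [0.24, 2.81], [-2.84, 2.84]. Speed limits (rad/s): [2.79, 2.79, 3.14, 3.14, 3.14, 3.14].

## Interface

Orientations are given as a unit quaternion [w, x, y, z].
In Python, from plant import r gives the robot as it stands.
- The arm moves only by the shell command python3 -m creep 'ROWS'. ROWS is JSON, a list of rows, each an object with "linear": the shift along the tool's x, y, z in mm, a list of three; "twist": the turn, a rotation vector about the tool's x, y, z in rad, a list of three; "claw": the finger opening in mm, from 0 to 85.4. In form: [{"linear": [tx, ty, tz], "twist": [wx, wy, wz], "claw": claw}, ...]. A call has 1 to 12 rows; each row shifts and turns the commanded pose from where the row before left it, along the tool's axes as they then stand; what a row does not reach is not made up. A row lasts 1/8 s, in which the tool goes at most 62.5 mm and 10.7 degrees, less where a joint would pass 70% of its speed; a pose out of reach is approached as far as the arm can. A call is refused whole if a number of a shift passes 62.5 or a number of a turn 0.188, either way. A call with a gripper value outside its range is refused whole. The fingers move at their own pace and stop on an object; the grip force is fixed at half the most. Time passes only in rows, so rows that do not move let the fingers close. It gives the time, the measured TCP pose, the force, the opening and the grip force at its end, in the units of the state.
- r.read_state(): the state, without advancing time (a new reading comes with each control period).
- r.snapshot(name): name is "side" or "top"; returns (picture, depth): 400x640x3 uint8, red, green, blue; 400x640 float32, m along the optical axis (not along the pixel's ray), 0 where there is no reading.
- r.camera_info(name): a dict with "fx", "fy", "cx", "cy" (pixels), "eye" and "rotation" of the camera in the world. Camera axes: x right, y down, z forward; pixel columns grow to the right and rows downward; lengths in m; the calibration is good to about 2 mm. A picture is of the moment at which its call begins. camera_info takes no time and is no camera call.
- r.hand_in(): hands the job in; it is judged then, once.
Trained networks look in the newest picture that a camera, given by its name, has taken for a name from the list of things; names that differ only in an ending like _2 or _b are one class to them, and where a whole thing is asked for, a point or a joint stands for the part that bears it (a point fixed in the world has none). Each returns a list of dicts, best first, with "conf" (0 to 1); they miss things now and then, are a little off and sometimes report something else, mostly with a low value. They report only what shows in the picture. A call takes as long as a camera call. They do not tell look-alikes from the thing itself.
- r.look_for(camera, name): "pixel" ([column, row] in pixels, amid what is visible of it).
The state is a dict: "time_s": time; "q": joint angles; "joint_vel": joint speeds; "joint_torque": joint torques, N m; "tool_pos": TCP position; "orientation": TCP orientation; "ft_force": force on the tool from outside, world axes, zero at the start; "ft_torque": the same for the moment, N m; "width": finger opening in m; "grip_force": force on a finger pad.
Only numpy, scipy, OpenCV 4.12 (cv2) and the standard library are available. Lean on these libraries where they do the work, as an engineer would, in place of code of your own. Each camera call takes 0.05 s, during which the arm holds its last target. There are 200 camera calls.

## Task

The red-capped core tube in the drilling jig is finished. Lift the jig's hinged hold-down bar by its red ball knob and leave it standing open; then pull up the black plunger knob and draw the carriage, with the tube in it, out from under the bar to its loading position and let the plunger snap back fully home in the hole there. Finally lay the tube gently in the one empty saddle of the grey tray, lying in line with the saddle and centred in it, let go, and leave the blue-capped tubes and the other things on the bench where they are.

Things in the scene. Friction and masses are not known exactly. Their poses are not given: they have to be found in the camera images.
- jig: The fixed drilling jig: aluminium bed 330 mm long (its y) by 124 mm deep (its x), 12 mm thick, dark guide rails along it. Origin under the bed's centre on the bench, z up. At the start the carriage stands towards the jig's +y end, under the bar; its loading position lies 110 mm towards the jig's -y.
- bar_hinge (a point): Hinge axis of the hold-down bar, 94 mm above the bench, at (+47, +80, 94) mm in the jig's frame; the axis runs along the jig's y. Blue hinge cheeks 25 mm either way along y.
- bar (a joint): Angle of the steel hold-down bar (24 mm wide, brass drill bush on top, black inverted-vee shoe over the tube), rad. 0: level, shut, its front on a blue post; grows as the knob end is raised and swung back over the hinge; past upright (1.57) its weight carries it to its stop at 1.85 and keeps it there. Let go below about 1.62 it may fall shut. 0.28 kg, no catch or spring.
- bar_knob (a point): Centre of the red ball knob, 30 mm diameter, on the free end of the bar, 125 mm from the hinge axis; with the bar shut it is at (-78, +80, 94) mm in the jig's frame. A 10 mm neck joins it to the bar. Fingers that close along the jig's y can straddle the neck through the whole swing while they keep pointing down.
- carriage (a joint): Travel of the carriage along the jig's -y, m. 0: pinned under the bar; 0.110: loading position, over its second hole; it can overrun by 2 mm at either end. Friction about 1.5 N. It moves only with the plunger up.
- carriage_seat (a point): Where a tube's centre lies in the carriage's black vee trough, 60 mm above the bench; moves with the carriage. Trough 124 mm long along the jig's y, 36 mm wide, its lips 15 mm below the tube's axis; end plates, 5 mm thick, top 55 mm above the bench, stand 65 mm either way along y. Carriage plate 58 mm wide, top at 32 mm.
- plunger (a joint): Lift of the spring plunger that pins the carriage, m. 0: home in a hole; 0.0075 or more: clear of the index strip; top stop 0.012. The spring pulls it down with 5 N at 0, 9 N at 0.012. On the strip between the holes it rides at about 0.0075. Its round-ended 8 mm pin drops into the 11 mm hole by itself when let go within about 2 mm of it.
- plunger_knob (a point): Centre of the black plunger knob, 27 mm diameter, 21 mm tall, upright on the carriage 107 mm from the seat towards the jig's -y; centre 57.5 mm above the bench when home; below it, from 44 mm down, is its steel sleeve. To index: pinch it from the sides, lift it and move it along the jig: the carriage follows.
- core_tube: The tube to unload: clear tube 38 mm diameter, 120 mm long, brown soil inside, a red cap 46 mm diameter and 16 mm long on each end. About 0.17 to 0.34 kg. Origin at its centre; its x is the tube's axis. It lies along the jig's y at the start.
- tray: Fixed grey tray 162 mm (its x) by 234 mm (its y), walls 5 mm thick and 26 mm high, with three black foam saddles side by side, 64 mm apart along its y, their vees along its x. Origin under its centre on the bench.
- saddle_free: The empty one of the three black vee saddles (130 mm long along its x, 40 mm wide, 14 mm high, vee slopes 30 degrees). Origin at the centre of its underside, 5 mm above the bench; a tube seated in it has its centre 28.6 mm above this origin, and its axis along the saddle's x.
- stored_tube_a: A stored tube of the same size with blue caps, lying in another saddle of the tray; origin at its centre, x along its axis.
- stored_tube_b: The other stored tube with blue caps, as the first.
- reagent_jar: Plastic jar, 52 mm diameter, 113 mm tall, standing in front of the jig; origin under its centre.
- clay_specimen: Brown clay cylinder, 38 mm diameter, 77 mm tall, standing in front of the tray; origin under its centre.
- rubber_stopper: Red rubber stopper, 36 mm diameter, 28 mm tall, in front of the tray; origin under its centre.
- steel_ring: Grey steel ring, 50 mm diameter, 18 mm tall, lying just beyond the jig's -y end; origin under its centre.
- iron_weight: Dark slotted weight, 60 mm diameter, 18 mm thick, lying in front of the jig's +y end; origin under its centre.
- wash_bottle: Wash bottle with a bent spout, 68 x 111 x 203 mm, to the right; origin under its centre.
- moisture_tin: Aluminium tin with its lid, 64 mm diameter, 39 mm tall, at the back; origin under its centre.
- bench_timer: Small white timer, 55 x 70 x 25 mm, at the back; origin under its centre.
There are look-alikes about, which are no part of the job. What is shaped like the core_tube but yellow is not meant.

How it is judged:
By the outcome, as a careful person would: the job done as asked, in the order asked, and still so for the second after the job is handed in, with the robot touching nothing.
It also fails if it takes over 72 s, if anything falls off the work surface, if the arm or the gripper's body presses on something with over 40 N, if the wrist force passes 120 N, or if a joint passes its speed limit or range.

## Working session

There is one attempt and no reset: what is moved stays moved. The work goes in short steps, Python scripts to look and compute and a shell command to move; the robot and the scene stay as the last step left them, time stands still between calls to the robot, and variables do not carry over. Pictures are saved under pics/ and viewed, at most 10 in all, crops included, and the job is handed in when it is done.

```bash
ls; mkdir -p pics
cat > h.py <<'E'
import numpy as np, cv2
from plant import r
def snap(n):
    p,d=r.snapshot(n); np.savez(f'last_{n}.npz',p=p,d=d); return p,d
def pts(n,d):
    c=r.camera_info(n); v,u=np.mgrid[:d.shape[0],:d.shape[1]]
    P=np.stack([(u-c['cx'])/c['fx']*d,(v-c['cy'])/c['fy']*d,d],-1)
    W=P@np.array(c['rotation']).T+np.array(c['eye']); W[d==0]=np.nan; return W
def proj(n,X):
    c=r.camera_info(n); p=(np.array(X)-np.array(c['eye']))@np.array(c['rotation'])
    return np.array([c['fx']*p[0]/p[2]+c['cx'],c['fy']*p[1]/p[2]+c['cy']])
def save(n,img): cv2.imwrite('pics/'+n+'.png',img[...,::-1])
E
python3 - <<'E'
from h import *
for n in('top','side'):
    p,d=snap(n); W=pts(n,d); save(n+'0',p); print(n,r.camera_info(n))
    for k in ['jig','bar','bar_knob','plunger_knob','core_tube','tray','saddle_free','stored_tube_a','steel_ring','reagent_jar','iron_weight']:
        for x in r.look_for(n,k)[:4]:
            u,v=np.array(x['pixel']).astype(int); print(k,x['pixel'],round(x['conf'],2),W[v,u].round(3))
print(r.read_state())
E
```

```text
picsTraceback (most recent call last):
  File "<stdin>", line 3, in <module>
  File "h.py", line 8, in pts
    W=P@np.array(c['rotation']).T+np.array(c['eye']); W[d==0]=np.nan; return W
      ~^~~~~~~~~~~~~~~~~~~~~~~~~~
ValueError: matmul: Input operand 1 has a mismatch in its core dimension 0, with gufunc signature (n?,k),(k,m?)->(n?,m?) (size 4 is different from 3)
```

```bash
sed -i "s/np.array(c\['rotation'\])/Rm(c)/" h.py
cat >> h.py <<'E'
from scipy.spatial.transform import Rotation as Ro
def Rm(c):
    w,x,y,z=c['rotation']; return Ro.from_quat([x,y,z,w]).as_matrix()
E
python3 - <<'E'
from h import *
for n in('top','side'):
    p,d=snap(n); W=pts(n,d); save(n+'0',p); print(n,r.camera_info(n))
    for k in ['jig','bar','bar_knob','plunger_knob','core_tube','tray','saddle_free','stored_tube_a','steel_ring','reagent_jar','iron_weight']:
        for x in r.look_for(n,k)[:4]:
            u,v=np.array(x['pixel']).astype(int); print(k,x['pixel'],round(x['conf'],2),W[v,u].round(3))
print(r.read_state())
E
```

```text
top {'fx': 459.9301232938157, 'fy': 459.9301232938157, 'cx': 317.7340951564908, 'cy': 198.88932474876742, 'eye': array([0.38390236, 0.0704611 , 1.69997414]), 'rotation': array([ 0.01574052, -0.70606643,  0.7076297 , -0.02196917])}
jig [268.1, 195.8] 0.88 [0.488 0.237 0.028]
bar [238.8, 197.0] 0.68 [0.477 0.335 0.093]
bar_knob [243.3, 198.6] 0.54 [0.472 0.315 0.109]
bar_knob [269.9, 199.2] 0.52 [0.473 0.233 0.029]
plunger_knob [275.2, 193.0] 0.63 [0.492 0.208 0.07 ]
plunger_knob [266.7, 196.7] 0.56 [0.484 0.244 0.03 ]
core_tube [250.4, 190.8] 0.59 [0.503 0.296 0.074]
tray [392.9, 200.8] 0.89 [ 0.469 -0.217  0.015]
saddle_free [370.1, 189.8] 0.9 [ 0.51  -0.138  0.008]
stored_tube_a [404.0, 201.8] 0.95 [ 0.464 -0.254  0.053]
stored_tube_a [387.7, 200.3] 0.67 [ 0.467 -0.193  0.053]
reagent_jar [274.6, 222.4] 0.57 [0.389 0.207 0.118]
reagent_jar [363.8, 221.2] 0.56 [ 0.392 -0.109  0.027]
iron_weight [221.2, 219.7] 0.78 [0.401 0.408 0.02 ]
iron_weight [333.4, 162.0] 0.75 [ 0.609 -0.001  0.021]
side {'fx': 424.2337184373393, 'fy': 424.2337184373393, 'cx': 315.74492661129045, 'cy': 194.67093
[... 791 characters left out ...]
51]
{'time_s': 1.25, 'q': array([ 1.06594799e+00,  2.86306142e-01,  1.57670339e+00,  4.95762563e-06,
        1.27859293e+00, -1.49988158e-01]), 'joint_vel': array([-0.00161142, -0.00028307,  0.00091643,  0.00020595,  0.00015169,
        0.00011796]), 'joint_torque': array([-3.64306816e-04, -4.05974221e+01, -2.92933345e+01, -2.25341014e-04,
        5.79916159e-04,  5.12974495e-06]), 'tool_pos': array([0.23449199, 0.63294564, 0.23131893]), 'orientation': array([-3.82361864e-06,  1.76501296e-01,  9.84300408e-01, -3.87673423e-06]), 'ft_force': array([-0.69307306, -0.29102937,  0.37980003]), 'ft_torque': array([0.02107493, 0.04271424, 0.01533066]), 'grip_force': 0.0, 'width': 0.08537996110803917}
```

View pics/top0.png

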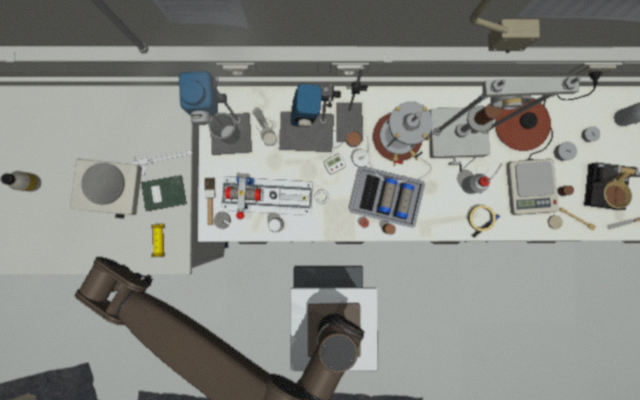

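View pics/side0.png

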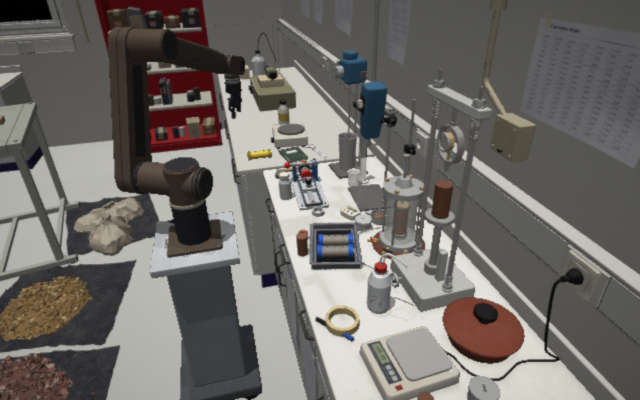

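Run:
```python
from h import *
z=np.load('last_top.npz'); p,d=z['p'],z['d']; W=pts('top',d)
a=cv2.resize(p[165:245,200:330],None,fx=6,fy=6,interpolation=cv2.INTER_CUBIC)[:, :780]
save('jig0',a)
H=(W[165:235,205:320,2]*1000)
np.set_printoptions(linewidth=400)
print((H[12:50:1,10:112:2]).round().astype(int))
```

```text
[[  5   4  -5 ...  -2   0  -8]
 [ -4   0   1 ...  -4   1  -6]
 [ -6  -3  -3 ...  -4   4   0]
 ...
 [  2 -13  13 ...  -2   3  -2]
 [  0  11  16 ...  -4   6  -5]
 [-10  13  11 ...   5   3  -4]]<stdin>:7: RuntimeWarning: invalid value encountered in cast
```

View pics/jig0.png

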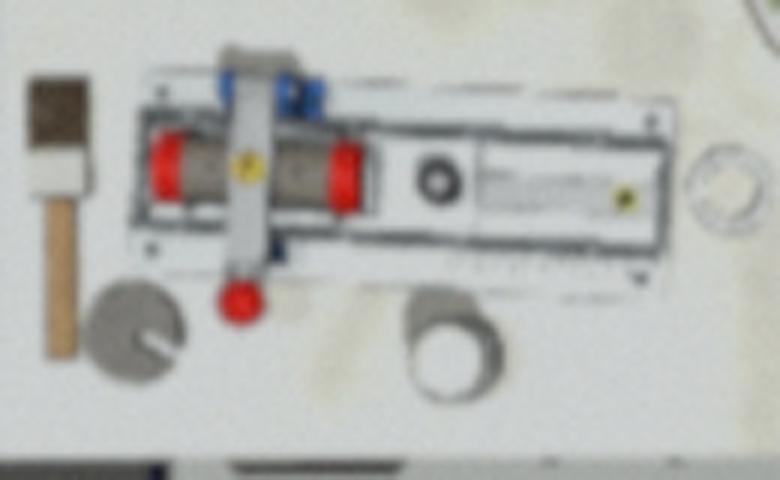

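```bash
cat >> h.py <<'E'
def ray(n,uv,z):
    c=r.camera_info(n); v=Rm(c)@np.array([(uv[0]-c['cx'])/c['fx'],(uv[1]-c['cy'])/c['fy'],1]); e=np.array(c['eye'])
    return e+v*(z-e[2])/v[2]
def cen(m,roi):  # components in mask within roi (u0,v0,u1,v1)
    u0,v0,u1,v1=roi; k,_,s,c=cv2.connectedComponentsWithStats(m[v0:v1,u0:u1].astype(np.uint8))
    return [(s[i,4],c[i]+[u0,v0]) for i in range(1,k) if s[i,4]>5]
E
python3 - <<'E'
from h import *
np.set_printoptions(suppress=True)
z=np.load('last_top.npz'); p,d=z['p'].astype(int),z['d']
red=(p[...,0]-p[...,1:].max(-1))>60
for s,c in cen(red,(200,165,330,245)): print('red',s,c,[ray('top',c,h).round(4) for h in(.094,.06)])
f=lambda c:(np.array(c)+.5)/6-.5+[200,165]
S=np.array([ray('top',f(c),.012) for c in[(162,92),(651,121),(641,279),(152,250)]]); print('screws',S.round(4),S.mean(0))
print('yaw',[np.arctan2(-(q[0]),q[1])*57.3 for q in (S[0]-S[1],S[3]-S[2])])
print('plunger',ray('top',f((438,181)),.068), 'hole?',ray('top',f((625,199)),.02))
# tray
blue=(p[...,2]-p[...,0])>60
for s,c in cen(blue,(340,160,430,235)): print('blue',s,c,ray('top',c,.034).round(4))
dark=p.max(-1)<45
for s,c in cen(dark,(345,160,430,235)): print('dark',s,c,ray('top',c,.012).round(4))
W=pts('top',d)
b=cv2.resize(np.load('last_top.npz')['p'][155:240,330:440],None,fx=7,fy=7,interpolation=cv2.INTER_CUBIC); save('tray0',b)
# side cam
z=np.load('last_side.npz'); p=z['p'].astype(int); red=(p[...,0]-p[...,1:].max(-1))>60
for s,c in cen(red,(270,140,345,215)): print('side red',s,c,[ray('side',c,h).round(4) for h in(.094,.06)])
save('jigside0',cv2.resize(np.load('last_side.npz')['p'][145:285,260:385],None,fx=4.2,fy=4.2,interpolation=cv2.INTER_CUBIC))
E
```

```text
red 53 [227.1509434  192.39622642] [array([0.493 , 0.3726, 0.094 ]), array([0.4953, 0.379 , 0.06  ])]
red 55 [257.03636364 194.2       ] [array([0.4865, 0.2683, 0.094 ]), array([0.4886, 0.2725, 0.06  ])]
red 41 [239.75609756 215.        ] [array([0.4139, 0.3281, 0.094 ]), array([0.4146, 0.3336, 0.06  ])]
screws [[0.5445 0.3905 0.012 ]
 [0.5262 0.0909 0.012 ]
 [0.4293 0.0971 0.012 ]
 [0.4477 0.3958 0.012 ]] [0.48691372 0.24357227 0.012     ]
yaw [np.float64(-3.502859201202841), np.float64(-3.521238824535518)]
plunger [0.48605599 0.21632575 0.068     ] hole? [0.4778507  0.10668626 0.02      ]
blue 50 [391.26 180.62] [ 0.5389 -0.2122  0.034 ]
blue 50 [408.02 186.2 ] [ 0.5184 -0.273   0.034 ]
blue 56 [384.48214286 209.28571429] [ 0.4346 -0.1864  0.034 ]
blue 55 [401.29090909 214.47272727] [ 0.4156 -0.2472  0.034 ]
dark 346 [369.25722543 192.3265896 ] [ 0.4978 -0.1343  0.012 ]
dark 27 [381.66666667 193.07407407] [ 0.495 -0.18   0.012]
dark 37 [398.08108108 199.64864865] [ 0.4706 -0.2403  0.012 ]
side red 24 [286.70833333 164.        ] [array([0.4189, 0.3381, 0.094 ]), array([0.4304, 0.4088, 0.06  ])]
side red 55 [305.47272727 173.14545455] [array([0.4797, 0.2254, 0.094 ]), array([0.4937, 0.2915, 0.06  ])]
```

View pics/tray0.png

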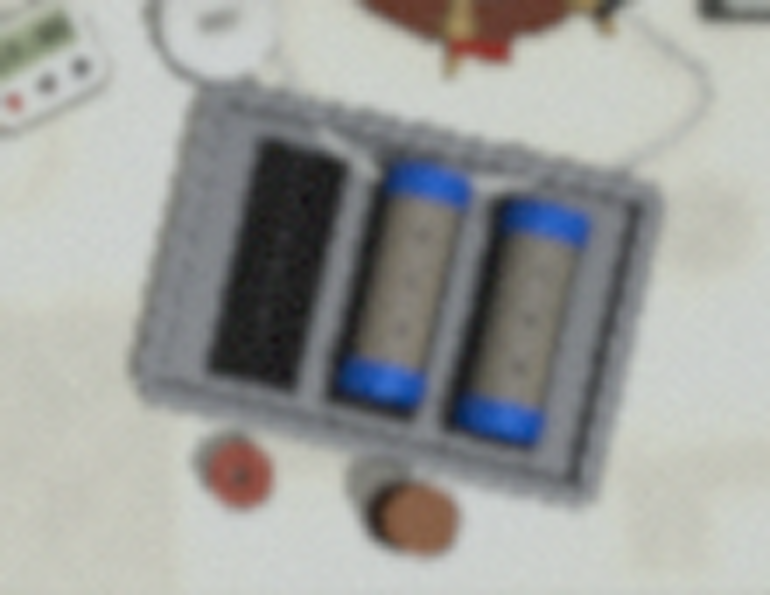

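View pics/jigside0.png

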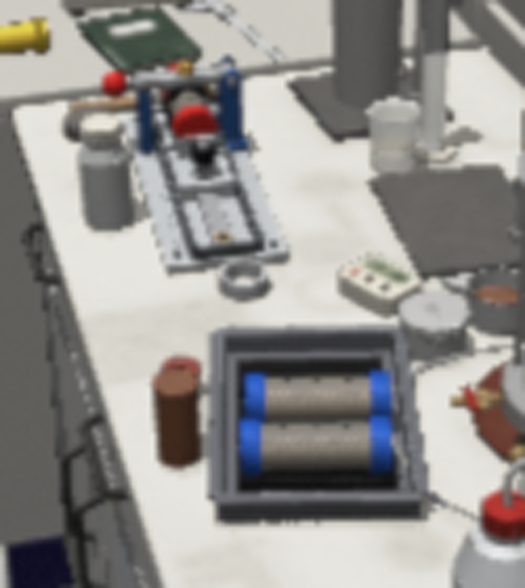

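The core-tube candidates are the red-capped tube in the jig, at top pixel (242,193), and the yellow tube on the side table, at (158,240). The red-capped one fits because it has red caps and lies under the bar, and the enlarged jig crop confirms it. The ball knob is at (240,215), the plunger at (273,195), and the empty saddle is the left one, at (369,192). The jig fit gives a centre of (0.487, 0.244) and a yaw of -3.5°.

```bash
python3 -m creep '[{"linear":[0,0,0],"twist":[0,0,-0.1465],"claw":85},{"linear":[0,0,0],"twist":[0,0,-0.1465],"claw":70},{"linear":[-25,-37,9],"twist":[0,0,0],"claw":70},{"linear":[-25,-37,9],"twist":[0,0,0],"claw":70},{"linear":[-25,-37,9],"twist":[0,0,0],"claw":70},{"linear":[-25,-37,9],"twist":[0,0,0],"claw":70},{"linear":[-25,-37,9],"twist":[0,0,0],"claw":70},{"linear":[-25,-37,9],"twist":[0,0,0],"claw":70},{"linear":[-25,-37,9],"twist":[0,0,0],"claw":70},{"linear":[-23,-34,9],"twist":[0,0,0],"claw":70}]'
cat >> h.py <<'E'
J0=np.array([.4869,.2436,0]); JY=np.radians(-3.51)
def Rz(a): return Ro.from_euler('z',a).as_matrix()
def jw(p): return J0+Rz(JY)@(np.array(p)/1000)
def tool():
    s=r.read_state(); w,x,y,z=s['orientation']; return s['tool_pos'],Ro.from_quat([x,y,z,w]).as_matrix()
def togo(t):  # world TCP target -> tool mm
    p,R=tool(); return (R.T@(np.array(t)-p)*1000).round(1)
def yawerr(a): # twist about tool z to put tool y along world angle a (from +y, ccw) mod pi
    p,R=tool(); b=np.arctan2(-R[0,1],R[1,1]); e=(a-b+np.pi/2)%np.pi-np.pi/2; return -e
E
python3 - <<'E'
from h import *
print(jw([-78,80,73]),togo(jw([-78,80,73])),yawerr(JY),tool()[0])
z=np.load('last_top.npz'); p=z['p'].astype(int); g=p.max(-1)[155:240,330:440].astype(np.uint8)
G=cv2.resize(g,None,fx=8,fy=8,interpolation=cv2.INTER_CUBIC); f=lambda c:(np.array(c)+.5)/8-.5+[330,155]
for t in(50,65,80):
    m=(G<t).astype(np.uint8); k,l,s,c=cv2.connectedComponentsWithStats(m)
    for i in range(1,k):
        if s[i,4]>15000:
            cn=max(cv2.findContours((l==i).astype(np.uint8),0,2)[0],key=cv2.contourArea)
            b=cv2.boxPoints(cv2.minAreaRect(cn)); w=np.array([ray('top',f(q),.015) for q in b]); e=np.linalg.norm(np.diff(w,axis=0),axis=1)
            print(t,s[i,4],w[:,:2].round(4).tolist(),w.mean(0).round(4),e.round(4))
# tray outline
hs=cv2.cvtColor(z['p'],cv2.COLOR_RGB2GRAY)[155:240,330:440]; G=cv2.resize(hs,None,fx=8,fy=8,interpolation=cv2.INTER_CUBIC)
for t in(150,165,180):
    m=(G<t).astype(np.uint8); m=cv2.morphologyEx(m,cv2.MORPH_OPEN,np.ones((45,45)))
    k,l,s,c=cv2.connectedComponentsWithStats(m); i=l[290,400] or 1+np.argmax(s[1:,4])
    cn=max(cv2.findContours((l==i).astype(np.uint8),0,2)[0],key=cv2.contourArea)
    b=cv2.boxPoints(cv2.minAreaRect(cn)); w=np.array([ray('top',f(q),.02) for q in b]); e=np.linalg.norm(np.diff(w,axis=0),axis=1)
    print('tray',t,s[i,4],w[:,:2].round(4).tolist(),w.mean(0).round(4),e.round(4))
E
```

```text
time_s: 2.5
tool_pos: [0.4147, 0.327, 0.1594]
orientation: [0.0, 0.031, 1.0, 0.0]
ft_force: [-0.5, -0.2, 0.3]
width: 0.0701
grip_force: 0.0
[0.41394414 0.3282253  0.073     ] [ 0.9  1.2 86.4] -0.0007788201877099166 [0.41473465 0.32698093 0.15937375]
50 23699 [[0.4433, -0.0988], [0.5621, -0.1275], [0.5523, -0.1694], [0.4334, -0.1406]] [ 0.4978 -0.1341  0.015 ] [0.1223 0.0431 0.1223]
65 26166 [[0.4419, -0.097], [0.5639, -0.1263], [0.5533, -0.1713], [0.4314, -0.1419]] [ 0.4976 -0.1341  0.015 ] [0.1254 0.0462 0.1254]
80 28200 [[0.4414, -0.0953], [0.5655, -0.1253], [0.5543, -0.1728], [0.4302, -0.1426]] [ 0.4978 -0.134   0.015 ] [0.1277 0.0488 0.1277]
tray 150 212011 [[0.3846, -0.0393], [0.6004, -0.0928], [0.54, -0.3395], [0.3248, -0.2843]] [ 0.4624 -0.189   0.02  ] [0.2223 0.254  0.2222]
tray 165 230146 [[0.3836, -0.0377], [0.6024, -0.0916], [0.5417, -0.3414], [0.3234, -0.2857]] [ 0.4628 -0.1891  0.02  ] [0.2253 0.257  0.2252]
tray 180 238919 [[0.3833, -0.0357], [0.6062, -0.0912], [0.544, -0.3441], [0.3217, -0.2868]] [ 0.4638 -0.1895  0.02  ] [0.2297 0.2605 0.2296]
```

```bash
python3 -m creep '[{"linear":[1,1,30],"twist":[0,0,0],"claw":70},{"linear":[0,0,30],"twist":[0,0,0],"claw":70},{"linear":[0,0,26],"twist":[0,0,0],"claw":70},{"linear":[0,0,0],"twist":[0,0,0],"claw":20},{"linear":[0,0,0],"twist":[0,0,0],"claw":20},{"linear":[0,0,0],"twist":[0,0,0],"claw":20},{"linear":[0,0,0],"twist":[0,0,0],"claw":20},{"linear":[0,0,0],"twist":[0,0,0],"claw":20}]'
python3 - <<'E'
from h import *
s=r.read_state(); print(s['ft_force'],s['width'],s['grip_force'],s['tool_pos'])
p,_=snap('side'); save('grip0',np.hstack([cv2.resize(p[120:220,260:360],None,fx=4,fy=4,interpolation=cv2.INTER_CUBIC),cv2.resize(snap('top')[0][165:245,210:290],(400,400),interpolation=cv2.INTER_CUBIC)]))
for a in np.linspace(0,1.8,13): print(round(a,2), (47-125*np.cos(a)+78).round(1),(125*np.sin(a)).round(1))
E
```

```text
time_s: 3.5
tool_pos: [0.4139, 0.3297, 0.075]
orientation: [0.001, 0.031, 1.0, 0.0]
ft_force: [-0.6, -2.0, 6.6]
width: 0.0274
grip_force: 59.0
[-0.64730272 -2.01959923  6.6372846 ] 0.027373139790768133 59.02413010597229 [0.41392321 0.32969274 0.07497816]
0.0 0.0 0.0
0.15 1.4 18.7
0.3 5.6 36.9
0.45 12.4 54.4
0.6 21.8 70.6
0.75 33.5 85.2
0.9 47.3 97.9
1.05 62.8 108.4
1.2 79.7 116.5
1.35 97.6 122.0
1.5 116.2 124.7
1.65 134.9 124.6
1.8 153.4 121.7
```

View pics/grip0.png

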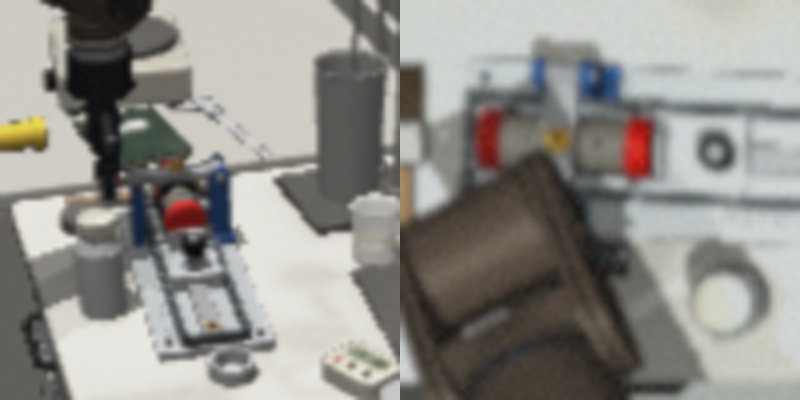

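```bash
python3 -m creep '[{"linear":[-0.4,0,-9.4],"twist":[0,0,0],"claw":20},{"linear":[-1,0,-9.3],"twist":[0,0,0],"claw":20},{"linear":[-4.2,0,-18.2],"twist":[0,0,0],"claw":20}]'; python3 -c "
from h import *
print(togo(jw([-78,80,73])),r.read_state()['ft_force'])"
```

```text
time_s: 3.98
tool_pos: [0.4183, 0.3293, 0.1101]
orientation: [-0.001, 0.031, 1.0, 0.001]
ft_force: [4.9, 3.3, -5.9]
width: 0.0272
grip_force: 59.3
[ 4.2 -1.4 37.1] [ 4.93451988  3.28765424 -5.93686708]
```

```bash
python3 -m creep '[{"linear":[-6.8,0,-17.5],"twist":[0,0,0],"claw":20},{"linear":[-9.4,0,-16.2],"twist":[0,0,0],"claw":20},{"linear":[-11.7,0,-14.6],"twist":[0,0,0],"claw":20},{"linear":[-13.8,0,-12.7],"twist":[0,0,0],"claw":20},{"linear":[-15.5,0,-10.5],"twist":[0,0,0],"claw":20}]';python3 -m creep '[{"linear":[-16.9,0,-8.1],"twist":[0,0,0],"claw":20},{"linear":[-17.9,0,-5.5],"twist":[0,0,0],"claw":20},{"linear":[-18.6,0,-2.7],"twist":[0,0,0],"claw":20},{"linear":[-18.7,0,0],"twist":[0,0,0],"claw":20},{"linear":[-16,0,2],"twist":[0,0,0],"claw":20},{"linear":[0,0,0],"twist":[0,0,0],"claw":20}]'
python3 - <<'E'
from h import *
print(togo(jw([-78,80,73])))
p,_=snap('side'); save('open0',cv2.resize(p[90:215,250:380],None,fx=4.5,fy=4.5,interpolation=cv2.INTER_CUBIC))
E
```

```text
time_s: 4.6
tool_pos: [0.4764, 0.3256, 0.1823]
orientation: [-0.0, 0.031, 1.0, 0.0]
ft_force: [2.9, 4.2, -8.8]
width: 0.027
grip_force: 59.9
time_s: 5.35
tool_pos: [0.565, 0.3192, 0.1961]
orientation: [0.0, 0.031, 1.0, -0.001]
ft_force: [-0.0, -0.2, -0.4]
width: 0.0198
grip_force: 0.0
[151.4  -0.4 123.1]
```

View pics/open0.png

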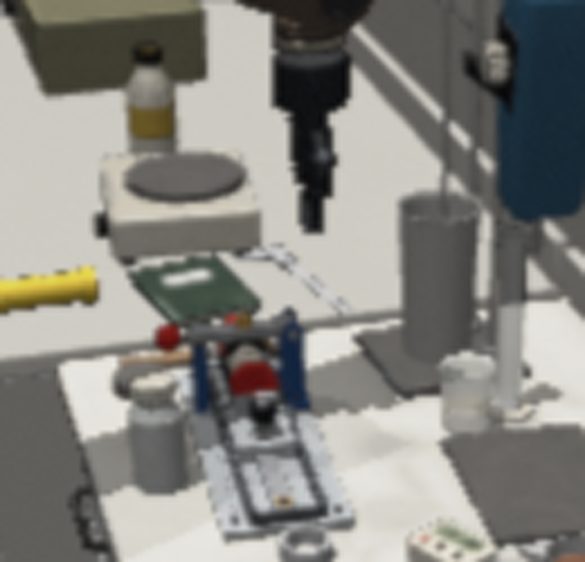

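The ball slipped out of the pads and the bar fell shut. The width reading shows I had gripped about 6 mm above the ball's centre. I'll retry with a deeper grip.

```bash
python3 -m creep '[{"linear":[38,0,0],"twist":[0,0,0],"claw":70},{"linear":[38,0,0],"twist":[0,0,0],"claw":70},{"linear":[38,0,0],"twist":[0,0,0],"claw":70},{"linear":[37.5,1,30],"twist":[0,0,0],"claw":70},{"linear":[0,0,35],"twist":[0,0,0],"claw":70},{"linear":[0,0,35],"twist":[0,0,0],"claw":70},{"linear":[0,0,32],"twist":[0,0,0],"claw":70},{"linear":[0,0,0],"twist":[0,0,0],"claw":20},{"linear":[0,0,0],"twist":[0,0,0],"claw":20},{"linear":[0,0,0],"twist":[0,0,0],"claw":20},{"linear":[0,0,0],"twist":[0,0,0],"claw":20},{"linear":[0,0,0],"twist":[0,0,0],"claw":20}]'
python3 - <<'E'
from h import *
s=r.read_state(); print(togo(jw([-78,80,64])))
p,_=snap('side'); save('grip1',cv2.resize(p[130:205,255:345],None,fx=6,fy=6,interpolation=cv2.INTER_CUBIC))
E
```

```text
time_s: 6.9
tool_pos: [0.4131, 0.3297, 0.0659]
orientation: [0.001, 0.03, 1.0, -0.001]
ft_force: [-2.3, -4.9, 3.0]
width: 0.0275
grip_force: 58.8
[-0.9 -1.4  1.9]
```

View pics/grip1.png

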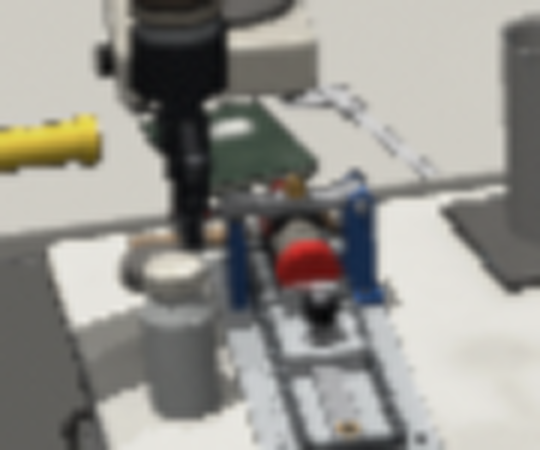

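```bash
python3 -m creep '[{"linear":[-0.4,0,-9.4],"twist":[0,0,0],"claw":20},{"linear":[-1,0,-9.3],"twist":[0,0,0],"claw":20},{"linear":[-4.2,0,-18.2],"twist":[0,0,0],"claw":20},{"linear":[-6.8,0,-17.5],"twist":[0,0,0],"claw":20},{"linear":[-9.4,0,-16.2],"twist":[0,0,0],"claw":20},{"linear":[-11.7,0,-14.6],"twist":[0,0,0],"claw":20},{"linear":[-13.8,0,-12.7],"twist":[0,0,0],"claw":20}]';python3 -m creep '[{"linear":[-7.5,0,-5.5],"twist":[0,0,0],"claw":20},{"linear":[-8,0,-5],"twist":[0,0,0],"claw":20}]';python3 -m creep '[{"linear":[-8.3,0,-4.4],"twist":[0,0,0],"claw":20},{"linear":[-8.6,0,-3.7],"twist":[0,0,0],"claw":20}]'
```

```text
time_s: 7.82
tool_pos: [0.4588, 0.3269, 0.1631]
orientation: [-0.002, 0.03, 1.0, -0.001]
ft_force: [-1.7, -5.2, -3.7]
width: 0.0272
grip_force: 59.2
time_s: 8.07
tool_pos: [0.4743, 0.3259, 0.1741]
orientation: [-0.002, 0.031, 1.0, -0.001]
ft_force: [-5.9, -5.4, 2.0]
width: 0.0277
grip_force: 59.6
time_s: 8.32
tool_pos: [0.4918, 0.3248, 0.1819]
orientation: [-0.001, 0.031, 1.0, -0.001]
ft_force: [-1.0, -6.0, -4.7]
width: 0.0272
grip_force: 59.5
```

```bash
python3 -m creep '[{"linear":[-8.8,0,-3.1],"twist":[0,0,0],"claw":20},{"linear":[-9.1,0,-2.4],"twist":[0,0,0],"claw":20}]';python3 -m creep '[{"linear":[-9.2,0,-1.7],"twist":[0,0,0],"claw":20},{"linear":[-9.4,0,-1],"twist":[0,0,0],"claw":20}]';python3 -c "
from h import *
print(togo(jw([-78,80,64])),r.read_state()['ft_force'])"
```

```text
time_s: 8.57
tool_pos: [0.5097, 0.3236, 0.187]
orientation: [-0.001, 0.031, 1.0, -0.001]
ft_force: [-1.5, -6.8, -3.1]
width: 0.0266
grip_force: 59.1
time_s: 8.82
tool_pos: [0.5267, 0.3226, 0.1893]
orientation: [-0.004, 0.031, 1.0, -0.001]
ft_force: [-8.8, -4.5, 2.1]
width: 0.0207
grip_force: 43.6
[112.   -1.2 126.1] [-8.76350139 -4.54533981  2.0930781 ]
```

Run:
```python
from h import *
for n,roi in(('top',(200,150,300,245)),('side',(260,110,345,215))):
    p,d=snap(n); W=pts(n,d); q=p.astype(int); red=(q[...,0]-q[...,1:].max(-1))>50
    for s,c in cen(red,roi): print(n,s,c.round(1),[ (Rz(-JY)@(ray(n,c,h)-J0)*1000).round() for h in(.06,.094,.21)], np.nanmedian(W[int(c[1])-1:int(c[1])+2,int(c[0])-1:int(c[0])+2],axis=(0,1)).round(3))
s=r.read_state(); print(s['width'],s['grip_force'],s['ft_force'],s['tool_pos'],(Rz(-JY)@(s['tool_pos']-J0)*1000).round(1))
```

```text
top 53 [257. 194.] [array([ 1., 29., 60.]), array([-1., 25., 94.]), array([ -8.,  10., 210.])] [0.488 0.27  0.084]
side 17 [305.9 137.8] [array([ 74., 460.,  60.]), array([ 62., 377.,  94.]), array([ 18.,  93., 210.])] [0.503 0.316 0.224]
side 13 [300.8 161.1] [array([  3., 178.,  60.]), array([ -7., 106.,  94.]), array([ -41., -139.,  210.])] [0.491 0.381 0.08 ]
side 56 [305.7 173.3] [array([ 5., 47., 60.]), array([ -5., -20.,  94.]), array([ -39., -248.,  210.])] [0.486 0.266 0.073]
0.02089806388629567 40.994016230106354 [-5.81434799 -4.31189603 -0.316049  ] [0.52677994 0.32258059 0.1893092 ] [ 35.   81.3 189.3]
```

The ball slid along the pads because the bar stalled at about 1.3 rad. My guess is that the fingertips, reaching 28 mm past the ball, jam on the 24 mm bar. I'll lower it gently back along the arc and regrip with the ball near the fingertips.

```bash
python3 -m creep '[{"linear":[12.2,0,4.7],"twist":[0,0,0],"claw":20},{"linear":[12.2,0,4.7],"twist":[0,0,0],"claw":20}]';python3 -m creep '[{"linear":[10.5,0,6.7],"twist":[0,0,0],"claw":20},{"linear":[10.5,0,6.8],"twist":[0,0,0],"claw":20},{"linear":[9,0,8.7],"twist":[0,0,0],"claw":20},{"linear":[9,0,8.7],"twist":[0,0,0],"claw":20}]';python3 - <<'E'
from h import *
for n,roi in(('top',(200,150,300,245)),('side',(260,110,345,215))):
    p,d=snap(n); W=pts(n,d); q=p.astype(int); red=(q[...,0]-q[...,1:].max(-1))>50
    for s,c in cen(red,roi): print(n,s,c.round(1),[ (Rz(-JY)@(ray(n,c,h)-J0)*1000).round() for h in(.06,.094,.175,.21)], np.nanmedian(W[int(c[1])-1:int(c[1])+2,int(c[0])-1:int(c[0])+2],axis=(0,1)).round(3))
s=r.read_state(); print(s['width'],s['grip_force'],s['ft_force'],s['tool_pos'],(Rz(-JY)@(s['tool_pos']-J0)*1000).round(1))
E
```

```text
time_s: 9.18
tool_pos: [0.5054, 0.3241, 0.1822]
orientation: [0.002, 0.031, 1.0, -0.001]
ft_force: [0.4, -5.7, -0.7]
width: 0.0208
grip_force: 33.6
time_s: 9.68
tool_pos: [0.4665, 0.3266, 0.1506]
orientation: [0.002, 0.03, 1.0, -0.001]
ft_force: [2.2, -6.1, -1.5]
width: 0.0209
grip_force: 32.0
top 59 [256.9 194.5] [array([-1., 29., 60.]), array([-3., 25., 94.]), array([ -7.,  15., 175.]), array([ -9.,  10., 210.])] [0.488 0.273 0.083]
side 22 [290.1 150.8] [array([-31., 310.,  60.]), array([-39., 233.,  94.]), array([-60.,  49., 175.]), array([-69., -31., 210.])] [0.434 0.316 0.171]
side 61 [305.6 173.3] [array([ 4., 47., 60.]), array([ -6., -20.,  94.]), array([ -30., -179.,  175.]), array([ -40., -248.,  210.])] [0.486 0.265 0.076]
0.020805550682973933 31.215367019176483 [ 0.37963878 -4.33130141  0.01597036] [0.46532656 0.3266175  0.14917253] [-26.6  81.5 149.2]
```

```bash
python3 -m creep '[{"linear":[7.8,0,13.6],"twist":[0,0,0],"claw":20},{"linear":[5.6,0,14.3],"twist":[0,0,0],"claw":20},{"linear":[3.4,0,14.9],"twist":[0,0,0],"claw":20},{"linear":[1.1,0,15.2],"twist":[0,0,0],"claw":20}]';cat >> h.py <<'E'
def reds():
  for n,roi in(('top',(200,150,300,245)),('side',(260,110,345,215))):
    p,d=snap(n); q=p.astype(int); red=(q[...,0]-q[...,1:].max(-1))>50
    for s,c in cen(red,roi): print(n,s,c.round(1),[ (Rz(-JY)@(ray(n,c,h)-J0)*1000).round() for h in(.06,.094,.12,.175,.21)])
  s=r.read_state(); print(s['width'],s['grip_force'],s['ft_force'],s['tool_pos'],(Rz(-JY)@(s['tool_pos']-J0)*1000).round(1))
E
python3 -c "
from h import *
reds()"
```

```text
time_s: 10.28
tool_pos: [0.4484, 0.3288, 0.0989]
orientation: [-0.002, 0.031, 1.0, -0.001]
ft_force: [-28.3, -19.8, 77.4]
width: 0.0202
grip_force: 38.7
top 57 [257.  194.4] [array([-1., 29., 60.]), array([-3., 25., 94.]), array([ -4.,  21., 120.]), array([ -7.,  14., 175.]), array([ -9.,  10., 210.])]
side 17 [286.9 164.6] [array([-67., 155.,  60.]), array([-74.,  84.,  94.]), array([-79.,  30., 120.]), array([-91., -85., 175.]), array([ -98., -158.,  210.])]
side 61 [305.6 173.3] [array([ 4., 47., 60.]), array([ -6., -20.,  94.]), array([-13., -71., 120.]), array([ -30., -179.,  175.]), array([ -40., -248.,  210.])]
0.02040281661586595 17.91267017601058 [-17.68877953 -13.45956871  36.36258928] [0.44825849 0.32872033 0.0995729 ] [-43.8  82.6  99.6]
```

```bash
python3 -m creep '[{"linear":[0,0,-20],"twist":[0,0,0],"claw":40},{"linear":[0,0,-20],"twist":[0,0,0],"claw":70},{"linear":[12,-0.6,-15],"twist":[0,0,0],"claw":70},{"linear":[22,-1,0],"twist":[0,0,0],"claw":70}]'
python3 - <<'E'
from h import *
reds(); print(togo(jw([-78,81,84])))
z=np.load('last_top.npz'); W=pts('top',z['d']); 
for lo in(.15,.25,.35,.45):
    m=(W[...,2]>lo)&(W[...,2]<lo+.1)&(W[...,0]>.52)&(W[...,0]<.85)&(W[...,1]>.1)&(W[...,1]<.55)
    k,l,s,c=cv2.connectedComponentsWithStats(m.astype(np.uint8))
    for i in range(1,k):
        if s[i,4]>6: Q=W[l==i]; print(lo,s[i,4],Q.min(0).round(2),Q.max(0).round(2))
E
```

```text
time_s: 10.88
tool_pos: [0.4162, 0.3311, 0.1501]
orientation: [0.004, 0.032, 0.999, 0.003]
ft_force: [-0.7, 0.5, -0.8]
width: 0.07
grip_force: 0.0
top 39 [227.1 191.6] [array([  3., 136.,  60.]), array([  1., 130.,  94.]), array([ -1., 125., 120.]), array([ -4., 114., 175.]), array([ -6., 107., 210.])]
top 62 [256.8 194.5] [array([-1., 30., 60.]), array([-3., 25., 94.]), array([ -4.,  22., 120.]), array([ -7.,  15., 175.]), array([ -9.,  11., 210.])]
side 17 [286.9 164.6] [array([-67., 155.,  60.]), array([-74.,  84.,  94.]), array([-79.,  30., 120.]), array([-91., -85., 175.]), array([ -98., -158.,  210.])]
side 61 [305.5 173.2] [array([ 4., 48., 60.]), array([ -6., -19.,  94.]), array([-14., -70., 120.]), array([ -30., -178.,  175.]), array([ -40., -247.,  210.])]
0.06978797646160195 0.0 [ 0.228424   -0.39186363  0.18604713] [0.41342957 0.33038804 0.14780721] [-78.6  82.1 147.8]
[-0.5 -1.4 63.8]
0.15 28 [0.76 0.34 0.15] [0.77 0.35 0.24]
0.15 93 [0.73 0.24 0.15] [0.77 0.27 0.21]
0.15 201 [0.67 0.34 0.15] [0.76 0.42 0.19]
0.15 16 [0.72 0.38 0.17] [0.72 0.38 0.25]
0.25 86 [0.76 0.34 0.25] [0.78 0.36 0.35]
0.25 14 [0.72 0.37 0.25] [0.72 0.38 0.31]
0.25 31 [0.68 0.11 0.28] [0.71 0.14 0.35]
0.35 53 [0.69 0.34 0.35] [0.77 0.36 0.45]
0.35 136 [0.66 0.1  0.35] [0.75 0.14 0.45]
0.45 1315 [0.65 0.33 0.45] [0.78 0.42 0.55]
0.45 272 [0.68 0.1  0.45] [0.76 0.12 0.5 ]
```

```bash
python3 -m creep '[{"linear":[0,-0.5,32],"twist":[0,0,0],"claw":60},{"linear":[0,0,32],"twist":[0,0,0],"claw":60},{"linear":[0,0,0],"twist":[0,0,0],"claw":20},{"linear":[0,0,0],"twist":[0,0,0],"claw":20},{"linear":[0,0,0],"twist":[0,0,0],"claw":20},{"linear":[0,0,0],"twist":[0,0,0],"claw":20}]'; python3 -m creep '[{"linear":[-0.4,0,-9.4],"twist":[0,0,0],"claw":20},{"linear":[-1,0,-9.3],"twist":[0,0,0],"claw":20},{"linear":[-4.2,0,-18.2],"twist":[0,0,0],"claw":20},{"linear":[-6.8,0,-17.5],"twist":[0,0,0],"claw":20},{"linear":[-9.4,0,-16.2],"twist":[0,0,0],"claw":20},{"linear":[-11.7,0,-14.6],"twist":[0,0,0],"claw":20},{"linear":[-13.8,0,-12.7],"twist":[0,0,0],"claw":20}]';python3 -c "
from h import *
reds()"
```

```text
time_s: 11.72
tool_pos: [0.4144, 0.3295, 0.0829]
orientation: [0.002, 0.031, 1.0, 0.002]
ft_force: [0.2, 5.8, -2.2]
width: 0.0269
grip_force: 59.1
time_s: 12.6
tool_pos: [0.4627, 0.3264, 0.179]
orientation: [0.003, 0.031, 1.0, 0.002]
ft_force: [8.5, 9.1, -13.5]
width: 0.0262
grip_force: 59.8
top 59 [256.9 194.5] [array([-1., 29., 60.]), array([-3., 25., 94.]), array([ -4.,  22., 120.]), array([ -7.,  15., 175.]), array([ -9.,  10., 210.])]
side 8 [301.2 161. ] [array([  5., 179.,  60.]), array([ -5., 107.,  94.]), array([-13.,  52., 120.]), array([-29., -65., 175.]), array([ -39., -139.,  210.])]
side 62 [305.5 173.2] [array([ 4., 47., 60.]), array([ -6., -20.,  94.]), array([-14., -71., 120.]), array([ -30., -178.,  175.]), array([ -40., -247.,  210.])]
0.026648907717587236 60.44379115104675 [  6.6049234    7.77258329 -12.26599364] [0.46405877 0.32634442 0.17986912] [-27.9  81.2 179.9]
```

```bash
python3 -m creep '[{"linear":[-9.4,-1,-3],"twist":[0,0,0],"claw":20},{"linear":[-8,-0.5,-5],"twist":[0,0,0],"claw":20},{"linear":[0,0,0],"twist":[0,0,0],"claw":20}]';python3 -c "
from h import *
reds()"
```

```text
time_s: 13.08
tool_pos: [0.4778, 0.3255, 0.1884]
orientation: [0.0, 0.031, 1.0, 0.004]
ft_force: [-1.6, 9.1, -2.1]
width: 0.0259
grip_force: 60.3
top 59 [256.9 194.5] [array([-1., 29., 60.]), array([-3., 25., 94.]), array([ -4.,  22., 120.]), array([ -7.,  15., 175.]), array([ -9.,  10., 210.])]
side 8 [295.6 142. ] [array([ 12., 416.,  60.]), array([  2., 334.,  94.]), array([ -6., 272., 120.]), array([-22., 140., 175.]), array([-33.,  57., 210.])]
side 8 [301.2 161. ] [array([  5., 179.,  60.]), array([ -5., 107.,  94.]), array([-13.,  52., 120.]), array([-29., -65., 175.]), array([ -39., -139.,  210.])]
side 61 [305.6 173.3] [array([ 4., 47., 60.]), array([ -6., -20.,  94.]), array([-13., -71., 120.]), array([ -30., -179.,  175.]), array([ -40., -248.,  210.])]
0.02627360495520959 60.29966354370117 [-1.60889269  9.66180288 -2.99785596] [0.4771976  0.32554792 0.18794151] [-14.7  81.2 187.9]
```

```bash
python3 -m creep '[{"linear":[-8.3,1.5,-4.2],"twist":[0,0,0],"claw":20},{"linear":[-8.6,0.5,-3.2],"twist":[0,0,0],"claw":20},{"linear":[0,0,0],"twist":[0,0,0],"claw":20}]';python3 -m creep '[{"linear":[-8.8,0,-2.6],"twist":[0,0,0],"claw":20},{"linear":[0,0,0],"twist":[0,0,0],"claw":20}]'; python3 -c "
from h import *
reds()"
```

```text
time_s: 13.55
tool_pos: [0.4954, 0.3245, 0.1946]
orientation: [0.001, 0.031, 1.0, 0.001]
ft_force: [1.2, 5.7, -4.5]
width: 0.024
grip_force: 57.1
time_s: 13.8
tool_pos: [0.5043, 0.3225, 0.1977]
orientation: [0.001, 0.031, 1.0, -0.001]
ft_force: [-0.6, 0.5, -0.4]
width: 0.0201
grip_force: 0.0
top 55 [257.1 194.2] [array([-0., 29., 60.]), array([-2., 24., 94.]), array([ -3.,  21., 120.]), array([ -7.,  14., 175.]), array([ -9.,  10., 210.])]
top 7 [227.4 197.1] [array([-17., 134.,  60.]), array([-18., 127.,  94.]), array([-20., 122., 120.]), array([-22., 112., 175.]), array([-24., 105., 210.])]
side 23 [292.2 147. ] [array([-14., 354.,  60.]), array([-23., 276.,  94.]), array([-30., 215., 120.]), array([-45.,  88., 175.]), array([-55.,   6., 210.])]
side 10 [300.8 161.3] [array([  2., 176.,  60.]), array([ -7., 104.,  94.]), array([-15.,  49., 120.]), array([-31., -67., 175.]), array([ -41., -141.,  210.])]
side 60 [305.6 173.3] [array([ 4., 46., 60.]), array([ -6., -20.,  94.]), array([-13., -71., 120.]), array([ -29., -179.,  175.]), array([ -40., -248.,  210.])]
0.01987426759659915 0.0 [-0.25424108  0.45428496 -0.4802901 ] [0.50394289 0.32252702 0.19797885] [ 12.2  79.8 198. ]
```

Pinching the ball makes it creep out as it spins in the pads, so I'll drop that approach. Instead I'll tilt the closed fingers forward about 35°, put them under the ball from the front, and push the bar up and over without gripping it.

```bash
python3 -m creep '[{"linear":[30,0,0],"twist":[0,-0.1525,0],"claw":10},{"linear":[30,0.5,0],"twist":[0,-0.1525,0],"claw":0},{"linear":[30,0.5,0],"twist":[0,-0.1525,0],"claw":0},{"linear":[30,0,0],"twist":[0,-0.1525,0],"claw":0},{"linear":[0,0,0],"twist":[0,0,0],"claw":0}]';python3 -c "
from h import *
reds(); print(tool()[1].round(3)); print(togo(jw([-98,81,54])), r.read_state()['q'].round(2))"
```

```text
time_s: 14.52
tool_pos: [0.3862, 0.3293, 0.1677]
orientation: [0.293, 0.028, 0.956, -0.012]
ft_force: [0.6, 0.4, 0.4]
width: -0.0
grip_force: 0.0
top 56 [227.3 192.4] [array([  0., 135.,  60.]), array([ -2., 129.,  94.]), array([ -3., 124., 120.]), array([ -6., 113., 175.]), array([ -8., 106., 210.])]
top 60 [256.9 194.5] [array([-1., 29., 60.]), array([-3., 25., 94.]), array([ -5.,  22., 120.]), array([ -8.,  15., 175.]), array([-10.,  10., 210.])]
top 45 [239.8 215. ] [array([-78.,  85.,  60.]), array([-78.,  80.,  94.]), array([-78.,  76., 120.]), array([-79.,  67., 175.]), array([-79.,  61., 210.])]
side 27 [286.5 164.1] [array([-68., 160.,  60.]), array([-75.,  89.,  94.]), array([-80.,  35., 120.]), array([-91., -80., 175.]), array([ -99., -154.,  210.])]
side 62 [305.4 173.2] [array([ 3., 47., 60.]), array([ -7., -19.,  94.]), array([-14., -70., 120.]), array([ -30., -178.,  175.]), array([ -40., -247.,  210.])]
6.067606649462168e-05 0.0 [ 0.40619771 -0.31278728  0.56392566] [0.39071394 0.33109794 0.17220272] [-101.4   81.4  172.2]
[[-0.823  0.062  0.564]
 [ 0.051  0.998 -0.036]
 [-0.565 -0.001 -0.825]]
[64.  -0.3 99.4] [ 0.7  -0.18  2.26 -0.64  0.71 -0.39]
```

```bash
python3 -m creep '[{"linear":[19.3,0,22.2],"twist":[0,0,0],"claw":0},{"linear":[19.3,0,22.2],"twist":[0,0,0],"claw":0},{"linear":[19.3,0,22.2],"twist":[0,0,0],"claw":0},{"linear":[19.3,0,22.2],"twist":[0,0,0],"claw":0},{"linear":[0,0,0],"twist":[0,0,0],"claw":0}]';python3 -c "
from h import *
s=r.read_state(); print(s['q'].round(2),s['ft_force'].round(1),(Rz(-JY)@(s['tool_pos']-J0)*1000).round(1)); print(togo(jw([-93,81,53])))
B=lambda a:np.array([47-125*np.cos(a),0,94+125*np.sin(a)])
A=[0,.15,.3,.45,.6,.75,.9,1.05,1.2,1.35,1.5,1.65,1.75]
R=Rz(-JY)@tool()[1]
for a,b in zip(A,A[1:]): print(b,(R.T@(B(b)-B(a))).round(1))
"
```

```text
time_s: 15.25
tool_pos: [0.378, 0.3308, 0.0535]
orientation: [0.294, 0.031, 0.955, -0.012]
ft_force: [0.3, 0.2, 0.8]
width: 0.0003
grip_force: 0.0
[ 0.72  0.04  2.33 -0.94  0.52 -0.02] [0.3 0.2 0.8] [-114.    80.3   53.5]
[-17.1   0.8  12.3]
0.15 [-11.7  -0.1 -14.6]
0.3 [-13.7  -0.1 -12.7]
0.45 [-15.5  -0.  -10.5]
0.6 [-16.9  -0.   -8.1]
0.75 [-17.9  -0.   -5.5]
0.9 [-18.5   0.   -2.8]
1.05 [-18.7   0.    0. ]
1.2 [-18.5   0.    2.8]
1.35 [-17.9   0.1   5.6]
1.5 [-16.8   0.1   8.2]
1.65 [-15.4   0.1  10.6]
1.75 [-9.3  0.1  8.3]
```

```bash
python3 -m creep '[{"linear":[-8.5,0.8,6.2],"twist":[0,0,0],"claw":0},{"linear":[-8.5,0,6.2],"twist":[0,0,0],"claw":0},{"linear":[-9,0,0],"twist":[0,0,0],"claw":0},{"linear":[-11.7,0,-14.6],"twist":[0,0,0],"claw":0},{"linear":[-13.7,0,-12.7],"twist":[0,0,0],"claw":0}]';python3 -c "
from h import *
reds()"
```

```text
time_s: 15.88
tool_pos: [0.4092, 0.3296, 0.0947]
orientation: [0.293, 0.031, 0.955, -0.01]
ft_force: [-9.7, 2.8, -0.4]
width: 0.0
grip_force: 4.3
top 58 [227.4 192.2] [array([  1., 135.,  60.]), array([ -1., 128.,  94.]), array([ -3., 123., 120.]), array([ -6., 113., 175.]), array([ -8., 106., 210.])]
top 62 [256.8 194.4] [array([-1., 30., 60.]), array([-3., 25., 94.]), array([ -4.,  22., 120.]), array([ -7.,  15., 175.]), array([ -9.,  10., 210.])]
top 55 [238.5 213.8] [array([-74.,  90.,  60.]), array([-74.,  85.,  94.]), array([-74.,  80., 120.]), array([-75.,  71., 175.]), array([-75.,  66., 210.])]
side 32 [287.2 157.1] [array([-54., 238.,  60.]), array([-62., 164.,  94.]), array([-68., 107., 120.]), array([-80., -13., 175.]), array([-88., -90., 210.])]
side 61 [305.3 173.2] [array([ 3., 48., 60.]), array([ -7., -19.,  94.]), array([-14., -70., 120.]), array([ -30., -178.,  175.]), array([ -40., -247.,  210.])]
0.0001441927017419863 2.5661344081163406 [-6.33208057  1.85269175  0.40118997] [0.41071077 0.33038431 0.09711127] [-81.4  82.   97.1]
```

Working: the ball is riding up on the fingers, at z of about 0.13. I'll continue along the arc.

```bash
python3 -m creep '[{"linear":[-15.5,0,-10.5],"twist":[0,0,0],"claw":0},{"linear":[-16.9,0,-8.1],"twist":[0,0,0],"claw":0},{"linear":[-17.9,0,-5.5],"twist":[0,0,0],"claw":0},{"linear":[-18.5,0,-2.8],"twist":[0,0,0],"claw":0}]';python3 -m creep '[{"linear":[-18.7,0,0],"twist":[0,0,0],"claw":0},{"linear":[-18.5,0,2.8],"twist":[0,0,0],"claw":0},{"linear":[-14,0,4.5],"twist":[0,0,0],"claw":0}]';python3 -c "
from h import *
reds()"
```

```text
time_s: 16.48
tool_pos: [0.4527, 0.3276, 0.1579]
orientation: [0.295, 0.03, 0.955, -0.01]
ft_force: [-2.7, 0.8, 0.3]
width: -0.0001
grip_force: 0.7
time_s: 16.85
tool_pos: [0.5, 0.3248, 0.1812]
orientation: [0.296, 0.03, 0.955, -0.01]
ft_force: [-0.6, -0.0, 0.1]
width: -0.0004
grip_force: 0.3
top 68 [235.8 185.9] [array([ 25., 107.,  60.]), array([ 23., 101.,  94.]), array([ 21.,  96., 120.]), array([ 17.,  86., 175.]), array([ 14.,  80., 210.])]
top 25 [227.3 189.9] [array([  9., 136.,  60.]), array([  7., 129.,  94.]), array([  5., 124., 120.]), array([  2., 114., 175.]), array([ -0., 107., 210.])]
top 60 [256.9 194.4] [array([-1., 29., 60.]), array([-3., 25., 94.]), array([ -4.,  22., 120.]), array([ -7.,  15., 175.]), array([ -9.,  10., 210.])]
side 27 [306.3 137.1] [array([ 78., 469.,  60.]), array([ 65., 385.,  94.]), array([ 55., 322., 120.]), array([ 34., 187., 175.]), array([ 21., 101., 210.])]
side 8 [301.2 161. ] [array([  5., 179.,  60.]), array([ -5., 107.,  94.]), array([-13.,  52., 120.]), array([-29., -65., 175.]), array([ -39., -139.,  210.])]
side 62 [305.5 173.1] [array([ 4., 48., 60.]), array([ -6., -19.,  94.]), array([-13., -70., 120.]), array([ -29., -178.,  175.]), array([ -40., -246.,  210.])]
0.0003039205156305988 0.1326131180394441 [-0.69509366  0.54971774  0.35743216] [0.50052562 0.32467988 0.18119106] [  8.6  81.8 181.2]
```

```bash
python3 -m creep '[{"linear":[-8.9,0,2.8],"twist":[0,0,0],"claw":0},{"linear":[-8.4,0,4.1],"twist":[0,0,0],"claw":0},{"linear":[-8.4,0,4.1],"twist":[0,0,0],"claw":0},{"linear":[-7.7,0,5.3],"twist":[0,0,0],"claw":0},{"linear":[-7.7,0,5.3],"twist":[0,0,0],"claw":0},{"linear":[-9.3,0,8.3],"twist":[0,0,0],"claw":0},{"linear":[0,0,0],"twist":[0,0,0],"claw":0}]';python3 -c "
from h import *
reds()"
```

```text
time_s: 17.82
tool_pos: [0.5555, 0.3213, 0.1837]
orientation: [0.293, 0.031, 0.955, -0.011]
ft_force: [-16.7, -0.9, 10.6]
width: -0.0001
grip_force: 9.3
top 58 [237.4 165.2] [array([ 99., 106.,  60.]), array([ 96., 100.,  94.]), array([ 92.,  96., 120.]), array([ 86.,  86., 175.]), array([ 82.,  80., 210.])]
top 59 [256.9 194.5] [array([-1., 29., 60.]), array([-3., 25., 94.]), array([ -4.,  22., 120.]), array([ -7.,  15., 175.]), array([ -9.,  10., 210.])]
side 24 [321.  135.7] [array([158., 471.,  60.]), array([142., 387.,  94.]), array([130., 323., 120.]), array([104., 188., 175.]), array([ 87., 102., 210.])]
side 9 [301.  161.2] [array([  3., 176.,  60.]), array([ -6., 105.,  94.]), array([-14.,  50., 120.]), array([-30., -66., 175.]), array([ -40., -140.,  210.])]
side 62 [305.5 173.2] [array([ 4., 47., 60.]), array([ -6., -20.,  94.]), array([-14., -71., 120.]), array([ -30., -178.,  175.]), array([ -40., -247.,  210.])]
4.7038828590888155e-05 8.788899388164282 [-15.49670337   0.03527146   9.18977927] [0.55551946 0.32131018 0.18364484] [ 63.7  81.8 183.6]
```

```bash
python3 -m creep '[{"linear":[20,0,-25],"twist":[0,0,0],"claw":0},{"linear":[0,-25,0],"twist":[0,0.1525,0],"claw":40},{"linear":[0,-25,0],"twist":[0,0.1525,0],"claw":50},{"linear":[0,-25,0],"twist":[0,0.1525,0],"claw":50},{"linear":[0,-25,0],"twist":[0,0.1525,0],"claw":50},{"linear":[0,0,0],"twist":[0,0,0.1745],"claw":50},{"linear":[0,0,0],"twist":[0,0,0.1745],"claw":50},{"linear":[0,0,0],"twist":[0,0,0.1745],"claw":50},{"linear":[0,0,0],"twist":[0,0,0.1745],"claw":50},{"linear":[0,0,0],"twist":[0,0,0.1745],"claw":50},{"linear":[0,0,0],"twist":[0,0,0.1745],"claw":50},{"linear":[0,0,0],"twist":[0,0,0.1745],"claw":50}]'; python3 -m creep '[{"linear":[0,0,0],"twist":[0,0,0.1745],"claw":50},{"linear":[0,0,0],"twist":[0,0,0.1745],"claw":50}]'
python3 - <<'E'
from h import *
reds(); print(tool()[1].round(3), yawerr(JY-np.pi/2), togo(jw([0,-27,48])), r.read_state()['q'].round(2))
p,d=snap('top'); z=p[178:212,262:292]
q=z.astype(int).max(-1); ww=np.clip(90-q,0,None); 
v,u=np.mgrid[178:212,262:292]; m=(np.hypot(u-273,v-195)<7); ww=ww*m
c=np.array([(u*ww).sum(),(v*ww).sum()])/ww.sum(); print('plunger',c,(Rz(-JY)@(ray('top',c,.068)-J0)*1000).round(1))
E
```

```text
time_s: 19.42
tool_pos: [0.5209, 0.223, 0.1928]
orientation: [-0.004, 0.602, 0.799, -0.003]
ft_force: [0.2, 0.7, -0.2]
width: 0.0498
grip_force: 0.0
time_s: 19.68
tool_pos: [0.5209, 0.223, 0.1928]
orientation: [-0.003, 0.731, 0.682, -0.004]
ft_force: [0.5, 0.1, 0.4]
width: 0.0501
grip_force: 0.0
top 18 [235.6 163.6] [array([105., 113.,  60.]), array([101., 107.,  94.]), array([ 98., 102., 120.]), array([ 91.,  92., 175.]), array([ 87.,  86., 210.])]
top 57 [227.3 192.3] [array([  1., 135.,  60.]), array([ -1., 129.,  94.]), array([ -3., 124., 120.]), array([ -6., 113., 175.]), array([ -8., 106., 210.])]
top 24 [256.9 191.8] [array([ 8., 30., 60.]), array([ 6., 26., 94.]), array([  5.,  22., 120.]), array([  1.,  15., 175.]), array([ -1.,  11., 210.])]
side 22 [301.  161.7] [array([  3., 171.,  60.]), array([ -7., 100.,  94.]), array([-14.,  45., 120.]), array([-30., -71., 175.]), array([ -41., -145.,  210.])]
side 54 [305.9 173.3] [array([ 5., 46., 60.]), array([ -5., -21.,  94.]), array([-12., -72., 120.]), array([ -28., -179.,  175.]), array([ -39., -248.,  210.])]
0.05008108376112492 0.0 [ 0.25977564 -0.04689697  0.5539342 ] [0.52078453 0.22303615 0.19279791] [ 35.1 -18.5 192.8]
[[ 0.063  0.998 -0.01 ]
 [ 0.998 -0.063 -0.001]
 [-0.002 -0.01  -1.   ]] -0.0019035592807787882 [ -8.4 -33.7 145.1] [0.23 0.09 1.88 0.   1.19 0.29]
plunger [272.65262321 196.21780604] [ -4.4 -27.9  68. ]
```

```bash
python3 -m creep '[{"linear":[-2.8,-11.2,25],"twist":[-0.01,0,0],"claw":50},{"linear":[-2.8,-11.2,25],"twist":[0,0,0],"claw":50},{"linear":[-2.8,-11.2,25],"twist":[0,0,0],"claw":50},{"linear":[0,0,25],"twist":[0,0,0],"claw":50},{"linear":[0,0,25],"twist":[0,0,0],"claw":50},{"linear":[0,0,19],"twist":[0,0,0],"claw":50},{"linear":[0,0,0],"twist":[0,0,0],"claw":15},{"linear":[0,0,0],"twist":[0,0,0],"claw":15},{"linear":[0,0,0],"twist":[0,0,0],"claw":15},{"linear":[0,0,0],"twist":[0,0,0],"claw":15}]'; python3 -c "
from h import *
s=r.read_state(); print(s['grip_force'],(Rz(-JY)@(s['tool_pos']-J0)*1000).round(1),togo(jw([0,-27,48])))"
```

```text
time_s: 21.08
tool_pos: [0.4869, 0.2165, 0.0496]
orientation: [0.002, 0.729, 0.685, 0.0]
ft_force: [4.7, -1.3, -5.7]
width: 0.0252
grip_force: 59.2
59.17510628700256 [  1.6 -27.   49.6] [ 0.  -1.6  1.6]
```

```bash
python3 -m creep '[{"linear":[0,0,-6],"twist":[0,0,0],"claw":15},{"linear":[0,0,-5],"twist":[0,0,0],"claw":15},{"linear":[0,0,0],"twist":[0,0,0],"claw":15}]'; python3 -c "
from h import *
s=r.read_state(); print(s['grip_force'],s['ft_force'],(Rz(-JY)@(s['tool_pos']-J0)*1000).round(1),togo(jw([0,-137,58])))"
```

```text
time_s: 21.45
tool_pos: [0.4868, 0.2165, 0.0602]
orientation: [0.002, 0.729, 0.684, 0.0]
ft_force: [7.7, -1.2, -9.5]
width: 0.0249
grip_force: 60.4
60.444762110710144 [ 7.6739964  -1.16148881 -9.54892091] [  1.6 -27.   60.2] [-110.    -1.4    2.4]
```

```bash
python3 -m creep '[{"linear":[-6,0,0],"twist":[0,0,0],"claw":15},{"linear":[-15,0,0],"twist":[0,0,0],"claw":15},{"linear":[-15,0,0],"twist":[0,0,0],"claw":15},{"linear":[-15,0,0],"twist":[0,0,0],"claw":15},{"linear":[-15,0,0],"twist":[0,0,0],"claw":15},{"linear":[-15,0,0],"twist":[0,0,0],"claw":15},{"linear":[-15,0,0],"twist":[0,0,0],"claw":15},{"linear":[-8,0,0],"twist":[0,0,0],"claw":15},{"linear":[-5,0,0],"twist":[0,0,0],"claw":15},{"linear":[0,0,0],"twist":[0,0,0],"claw":15},{"linear":[0,0,0],"twist":[0,0,0],"claw":15}]'; python3 -c "
from h import *
reds();s=r.read_state(); print(s['grip_force'],s['ft_force'],(Rz(-JY)@(s['tool_pos']-J0)*1000).round(1),togo(jw([0,-137,58])))"
```

```text
time_s: 22.82
tool_pos: [0.48, 0.1077, 0.0604]
orientation: [0.002, 0.729, 0.684, 0.0]
ft_force: [6.9, -2.3, -9.8]
width: 0.0247
grip_force: 60.5
top 57 [237.4 165.2] [array([100., 106.,  60.]), array([ 96., 100.,  94.]), array([ 93.,  95., 120.]), array([ 86.,  86., 175.]), array([ 82.,  80., 210.])]
top 56 [258.1 194.6] [array([-1., 25., 60.]), array([-3., 21., 94.]), array([ -5.,  17., 120.]), array([ -8.,  11., 175.]), array([-10.,   6., 210.])]
side 25 [311.9 183.8] [array([ 14., -57.,  60.]), array([   4., -120.,   94.]), array([  -4., -167.,  120.]), array([ -21., -269.,  175.]), array([ -31., -333.,  210.])]
0.024524637850236623 60.52096724510193 [ 6.61464941 -1.56135295 -9.34877881] [0.48001572 0.10775721 0.06039406] [   1.4 -136.    60.4]
60.52096724510193 [ 6.61464941 -1.56135295 -9.34877881] [   1.4 -136.    60.4] [-1.  -1.5  2.4]
```

```bash
python3 -m creep '[{"linear":[-1,0,0],"twist":[0,0,0],"claw":15},{"linear":[0,0,0],"twist":[0,0,0],"claw":15},{"linear":[0,0,5],"twist":[0,0,0],"claw":15},{"linear":[0,0,5],"twist":[0,0,0],"claw":15},{"linear":[0,0,0],"twist":[0,0,0],"claw":15}]'; python3 -c "
from h import *
s=r.read_state(); print(s['ft_force'],(Rz(-JY)@(s['tool_pos']-J0)*1000).round(1))"; python3 -m creep '[{"linear":[0,0,0],"twist":[0,0,0],"claw":45},{"linear":[0,0,0],"twist":[0,0,0],"claw":50}]'; python3 -c "
from h import *
s=r.read_state(); print(s['ft_force'],(Rz(-JY)@(s['tool_pos']-J0)*1000).round(1))"
```

```text
time_s: 23.55
tool_pos: [0.48, 0.1073, 0.0507]
orientation: [0.001, 0.729, 0.684, 0.001]
ft_force: [5.0, 0.7, -6.3]
width: 0.0246
grip_force: 60.8
[ 5.03548737  0.71014332 -6.30512993] [   1.5 -136.4   50.7]
time_s: 23.8
tool_pos: [0.479, 0.1072, 0.051]
orientation: [0.001, 0.729, 0.684, -0.0]
ft_force: [-0.4, 0.3, 0.4]
width: 0.05
grip_force: 0.0
[-0.37991926  0.2920804   0.39441351] [   0.5 -136.6   51. ]
```

```bash
python3 -m creep '[{"linear":[0,0,-30],"twist":[0,0,0],"claw":65},{"linear":[0,0,-40],"twist":[0,0,0],"claw":65},{"linear":[20,0,-20],"twist":[0,0,0],"claw":65},{"linear":[43,0,0],"twist":[0,0,0],"claw":65},{"linear":[43,0,0],"twist":[0,0,0],"claw":65},{"linear":[0,0,0],"twist":[0,0,0],"claw":65}]'
python3 - <<'E'
from h import *
for n,roi in(('top',(200,150,310,245)),('side',(260,110,345,215))):
    p,d=snap(n); q=p.astype(int); W=pts(n,d); red=(q[...,0]-q[...,1:].max(-1))>50
    for s,c in cen(red,roi): print(n,s,c.round(1),[ (Rz(-JY)@(ray(n,c,h)-J0)*1000).round() for h in(.06,.075,.21)])
    for X in([0,-137,68],):
        u,v=proj(n,jw(X)).round().astype(int); print(n,u,v,'z',(W[v-3:v+4,u-3:u+4,2]*1000).round(),p[v,u])
    if n=='side': save('s5',cv2.resize(p[120:245,255:380],None,fx=4.6,fy=4.6,interpolation=cv2.INTER_CUBIC))
print(togo(jw([0,-30,45])),yawerr(JY-np.pi/2))
E
```

```text
time_s: 24.55
tool_pos: [0.4854, 0.2151, 0.1408]
orientation: [0.0, 0.728, 0.686, -0.0]
ft_force: [-0.4, -0.9, -0.2]
width: 0.0652
grip_force: 0.0
top 57 [237.4 165.2] [array([100., 106.,  60.]), array([ 98., 103.,  75.]), array([ 82.,  80., 210.])]
top 61 [287.7 195.7] [array([  1., -81.,  60.]), array([  0., -82.,  75.]), array([ -8., -90., 210.])]
top 303 197 z [[25. 66. 73. 67. 64. 63. 32.]
 [64. 64. 72. 71. 66. 63. 65.]
 [68. 63. 69. 61. 70. 62. 68.]
 [66. 76. 73. 71. 63. 69. 68.]
 [64. nan 60. 61. 69. 72. 68.]
 [33. 66. 63. 65. 65. 64. 33.]
 [30. 30. 62. 60. 56. 36. 34.]] [147 153 153]
side 21 [321.  135.4] [array([159., 475.,  60.]), array([152., 438.,  75.]), array([ 88., 106., 210.])]
side 13 [305.8 171.7] [array([ 7., 62., 60.]), array([ 3., 33., 75.]), array([ -37., -235.,  210.])]
side 69 [309.8 184.7] [array([  4., -64.,  60.]), array([ -0., -91.,  75.]), array([ -40., -339.,  210.])]
side 312 191 z [[57. 58. 53. 54. 55. 57. 53.]
 [55. 55. 57. 54. 56. 55. 53.]
 [50. 50. 69. 68. 68. 69. 46.]
 [49. 64. 68. 72. 67. 66. 70.]
 [62. 71. 66. 71. nan 67. 69.]
 [57. 60. 63. 62. 64. 63. 62.]
 [53. 56. 61. 61. 58. 63. 55.]] [110 110 112]
[ 0.8 -0.3 95.2] -0.0007225562605575053
```

View pics/s5.png

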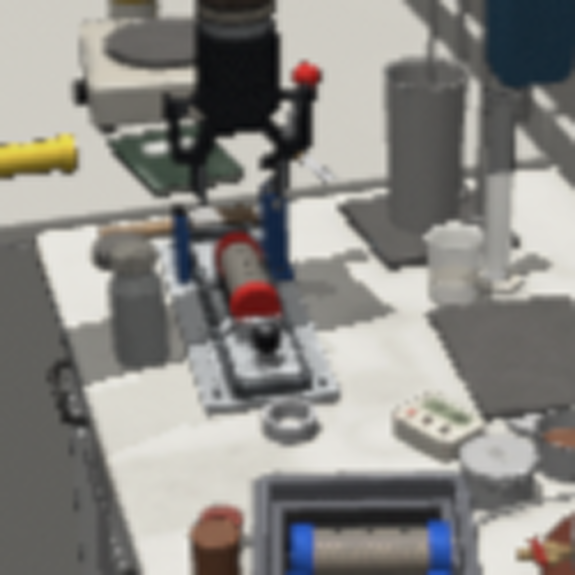

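The bar stands open with its knob at crop pixel (305,73). The tube and carriage are at the loading position, and the plunger knob at (265,333) has its top at about 67 mm, so it is home. Next I'll grasp the tube.

```bash
python3 -m creep '[{"linear":[0.8,-0.3,30],"twist":[0,0,0],"claw":65},{"linear":[0,0,30],"twist":[0,0,0],"claw":65},{"linear":[0,0,20],"twist":[0,0,0],"claw":65},{"linear":[0,0,15],"twist":[0,0,0],"claw":65},{"linear":[0,0,0],"twist":[0,0,0],"claw":25},{"linear":[0,0,0],"twist":[0,0,0],"claw":25},{"linear":[0,0,0],"twist":[0,0,0],"claw":25},{"linear":[0,0,0],"twist":[0,0,0],"claw":25}]'; python3 -m creep '[{"linear":[0,0,-10],"twist":[0,0,0],"claw":25},{"linear":[0,0,-20],"twist":[0,0,0],"claw":25},{"linear":[0,0,-30],"twist":[0,0,0],"claw":25},{"linear":[0,0,-35],"twist":[0,0,0],"claw":25},{"linear":[0,0,-30],"twist":[0,0,0],"claw":25}]'
python3 - <<'E'
from h import *
s=r.read_state(); print((Rz(-JY)@(s['tool_pos']-J0)*1000).round(1),s['ft_force'],s['ft_torque'],s['q'].round(2)); 
for n,roi in(('top',(200,150,310,245)),('side',(260,110,345,215))):
    p,d=snap(n); q=p.astype(int); W=pts(n,d); red=(q[...,0]-q[...,1:].max(-1))>50
    for k,c in cen(red,roi): print(n,k,c.round(1),[ (Rz(-JY)@(ray(n,c,h)-J0)*1000).round() for h in(.06,.16,.18)])
    if n=='top':
        print('plungerz',np.nanmedian(W[193:200,300:305,2]))
E
```

```text
time_s: 25.65
tool_pos: [0.4866, 0.2135, 0.0462]
orientation: [0.002, 0.729, 0.684, 0.0]
ft_force: [2.5, -1.3, 1.5]
width: 0.0364
grip_force: 60.6
time_s: 26.28
tool_pos: [0.4843, 0.2139, 0.171]
orientation: [-0.0, 0.729, 0.685, -0.001]
ft_force: [0.8, -0.8, -3.8]
width: 0.0361
grip_force: 60.4
[ -0.8 -29.8 171. ] [ 0.82884988 -0.78094013 -3.82760164] [ 0.00485769  0.00367492 -0.01085291] [ 0.22  0.03  1.99 -0.    1.13  0.29]
top 57 [237.4 165.2] [array([100., 106.,  60.]), array([ 88.,  88., 160.]), array([ 86.,  85., 180.])]
top 46 [286.5 194.5] [array([  5., -76.,  60.]), array([ -1., -82., 160.]), array([ -2., -84., 180.])]
plungerz 0.06484856222510937
side 7 [305.3 143.6] [array([ 58., 383.,  60.]), array([ 23., 148., 160.]), array([ 16., 101., 180.])]
side 99 [309.2 157.8] [array([ 48., 206.,  60.]), array([ 14.,  -9., 160.]), array([  7., -52., 180.])]
```

Run:
```python
from h import *
np.set_printoptions(linewidth=220,suppress=True)
P=[];D=[]
for i in range(6):
    p,d=snap('top'); P.append(p.astype(float)); D.append(np.where(d>0,d,np.nan))
P=np.mean(P,0); D=np.nanmean(D,0); np.savez('avg.npz',P=P,D=D); g=P.mean(-1).astype(np.float32)
Z=pts('top',D)[...,2]
C=np.array([.4978,-.134]); th=np.radians(-13.8); ax=np.array([np.cos(th),np.sin(th)]); ay=np.array([-ax[1],ax[0]])
def prof(im,off,dirn,perp,z,width,s):
    out=[]
    for t in s:
        v=[]
        for w in width:
            X=C+off+dirn*t/1000+perp*w/1000; u=proj('top',[X[0],X[1],z]); v.append(cv2.remap(im.astype(np.float32),np.float32([[u[0]]]),np.float32([[u[1]]]),1)[0,0])
        out.append(np.nanmean(v))
    return np.array(out)
s=np.arange(-102,103,3)
for name,o in(('free',0),('gapA',-33)):
    print(name); a=prof(g,ay*o/1000,ax,ay,.015,range(-12,13,4) if o==0 else (-1,0,1),s); h=prof(Z,ay*o/1000,ax,ay,.015,range(-12,13,4) if o==0 else (-1,0,1),s)*1000
    print(np.c_[s,a.round(),h.round(1)].T.tolist())
print('cross'); s=np.arange(-60,61,3); print(np.c_[s,prof(g,0*ax,ay,ax,.015,range(-45,46,9),s).round(),(prof(Z,0*ax,ay,ax,.015,range(-45,46,9),s)*1000).round(1)].T.tolist())
for o in(-64,-128):
    s=np.arange(-90,91,3); b=P[...,2]-P[...,0]; a=prof(b,ay*o/1000,ax,ay,.05,range(-9,10,3),s); print('blue',o,np.c_[s,a.round()].T.tolist())
```

```text
free
[[-102.0, -99.0, -96.0, -93.0, -90.0, -87.0, -84.0, -81.0, -78.0, -75.0, -72.0, -69.0, -66.0, -63.0, -60.0, -57.0, -54.0, -51.0, -48.0, -45.0, -42.0, -39.0, -36.0, -33.0, -30.0, -27.0, -24.0, -21.0, -18.0, -15.0, -12.0, -9.0, -6.0, -3.0, 0.0, 3.0, 6.0, 9.0, 12.0, 15.0, 18.0, 21.0, 24.0, 27.0, 30.0, 33.0, 36.0, 39.0, 42.0, 45.0, 48.0, 51.0, 54.0, 57.0, 60.0, 63.0, 66.0, 69.0, 72.0, 75.0, 78.0, 81.0, 84.0, 87.0, 90.0, 93.0, 96.0, 99.0, 102.0], [107.0, 115.0, 127.0, 144.0, 157.0, 158.0, 149.0, 138.0, 126.0, 118.0, 119.0, 120.0, 104.0, 73.0, 48.0, 37.0, 35.0, 34.0, 33.0, 33.0, 34.0, 34.0, 35.0, 37.0, 37.0, 36.0, 35.0, 35.0, 35.0, 36.0, 36.0, 35.0, 35.0, 37.0, 38.0, 36.0, 34.0, 35.0, 37.0, 37.0, 36.0, 34.0, 33.0, 34.0, 34.0, 35.0, 35.0, 35.0, 34.0, 34.0, 35.0, 35.0, 36.0, 40.0, 56.0, 85.0, 115.0, 133.0, 134.0, 126.0, 123.0, 130.0, 135.0, 145.0, 165.0, 187.0, 200.0, 204.0, 206.0], [23.700000762939453, 18.100000381469727, 13.699999809265137, 1.2000000476837158, -2.799999952316284, 5.400000095367432, 23.200000762939453, 25.5, 25.200000762939453, 16.399999618530273, 5.0, 4.5, 4.599999904
[... 4651 characters left out ...]
6.0, 69.0, 72.0, 75.0, 78.0, 81.0, 84.0, 87.0, 90.0], [-1.0, 3.0, 6.0, 6.0, 6.0, 6.0, 6.0, 5.0, 5.0, 15.0, 50.0, 94.0, 127.0, 143.0, 145.0, 129.0, 90.0, 39.0, 1.0, -12.0, -14.0, -14.0, -14.0, -15.0, -14.0, -15.0, -14.0, -14.0, -15.0, -15.0, -15.0, -14.0, -14.0, -15.0, -14.0, -15.0, -15.0, -14.0, -14.0, -13.0, -14.0, -14.0, -14.0, -14.0, -8.0, 14.0, 59.0, 109.0, 139.0, 144.0, 130.0, 96.0, 52.0, 19.0, 7.0, 6.0, 7.0, 5.0, 1.0, -1.0, -2.0]]Traceback (most recent call last):
  File "<stdin>", line 23, in <module>
  File "<stdin>", line 14, in prof
  File "h.py", line 10, in proj
    c=r.camera_info(n); p=(np.array(X)-np.array(c['eye']))@Rm(c)
ValueError: time passes only in moves, steps and waits
```

```bash
python3 -m creep '[{"linear":[-20,2,0],"twist":[0,0,0],"claw":25},{"linear":[-40,5,0],"twist":[0,0,0],"claw":25},{"linear":[-50,5,0],"twist":[0,0,0],"claw":25},{"linear":[-55,6,0],"twist":[0,0,0],"claw":25},{"linear":[-55,6,0],"twist":[0,0,0],"claw":25},{"linear":[-50,5,0],"twist":[0,0,0],"claw":25},{"linear":[-40,5,0],"twist":[0,0,0],"claw":25},{"linear":[-25,2,0],"twist":[0,0,0],"claw":25},{"linear":[-11,0,0],"twist":[0,0,0],"claw":25}]'; python3 -m creep '[{"linear":[0,0,0],"twist":[0,0,-0.1],"claw":25},{"linear":[0,0,0],"twist":[0,0,-0.17],"claw":25},{"linear":[0,0,0],"twist":[0,0,-0.18],"claw":25},{"linear":[0,0,0],"twist":[0,0,-0.18],"claw":25},{"linear":[0,0,0],"twist":[0,0,-0.18],"claw":25},{"linear":[0,0,0],"twist":[0,0,-0.18],"claw":25},{"linear":[0,0,0],"twist":[0,0,-0.17],"claw":25},{"linear":[0,0,0],"twist":[0,0,-0.15],"claw":25},{"linear":[0,0,0],"twist":[0,0,-0.08],"claw":25},{"linear":[0,0,0],"twist":[0,0,0],"claw":25}]'
python3 - <<'E'
from h import *
print(togo([.4984,-.1338,.0198]),yawerr(np.radians(-13.9)),tool()[1].round(3),r.read_state()['q'].round(2))
for n,roi in(('top',(330,150,430,235)),('side',(310,150,390,260))):
    p,d=snap(n); q=p.astype(int); red=(q[...,0]-q[...,1:].max(-1))>60
    for k,c in cen(red,roi): print(n,k,c.round(1),ray(n,c,.187).round(4))
E
```

```text
time_s: 27.8
tool_pos: [0.4989, -0.1349, 0.1695]
orientation: [-0.0, 0.73, 0.684, -0.001]
ft_force: [-0.4, 0.4, -1.9]
width: 0.0365
grip_force: 60.5
time_s: 29.05
tool_pos: [0.4992, -0.1329, 0.17]
orientation: [-0.001, 0.122, 0.993, -0.0]
ft_force: [-0.5, -0.2, -3.6]
width: 0.0365
grip_force: 60.4
[  0.3  -0.9 150.2] -0.00152476750275099 [[-0.97   0.242 -0.001]
 [ 0.242  0.97  -0.001]
 [ 0.001 -0.001 -1.   ]] [-0.46 -0.    2.02 -0.    1.13 -1.78]
top 13 [398.2 161.5] [ 0.5883 -0.2098  0.187 ]
side 50 [317.2 192.6] [ 0.4472 -0.1141  0.187 ]
side 43 [347.7 193. ] [ 0.5487 -0.1458  0.187 ]
side 10 [372.  239.8] [ 0.5318 -0.4294  0.187 ]
```

```bash
python3 -m creep '[{"linear":[0.3,-0.9,20],"twist":[0,0,0],"claw":25},{"linear":[0,0,35],"twist":[0,0,0],"claw":25},{"linear":[0,0,35],"twist":[0,0,0],"claw":25},{"linear":[0,0,30],"twist":[0,0,0],"claw":25},{"linear":[0,0,15],"twist":[0,0,0],"claw":25},{"linear":[0,0,6],"twist":[0,0,0],"claw":25},{"linear":[0,0,0],"twist":[0,0,0],"claw":25},{"linear":[0,0,0],"twist":[0,0,0],"claw":25}]'; python3 -m creep '[{"linear":[0,0,3],"twist":[0,0,0],"claw":25},{"linear":[0,0,2.5],"twist":[0,0,0],"claw":25},{"linear":[0,0,0],"twist":[0,0,0],"claw":25}]'; python3 -m creep '[{"linear":[0,0,2],"twist":[0,0,0],"claw":25},{"linear":[0,0,0],"twist":[0,0,0],"claw":25}]'
```

```text
time_s: 30.15
tool_pos: [0.5001, -0.1354, 0.0311]
orientation: [0.001, 0.122, 0.993, -0.001]
ft_force: [-0.2, -0.8, -3.2]
width: 0.0362
grip_force: 60.4
time_s: 30.52
tool_pos: [0.4988, -0.1348, 0.024]
orientation: [-0.0, 0.122, 0.993, -0.001]
ft_force: [-0.0, -0.3, -3.1]
width: 0.0363
grip_force: 60.4
time_s: 30.78
tool_pos: [0.4989, -0.1348, 0.022]
orientation: [-0.0, 0.122, 0.993, -0.001]
ft_force: [-0.1, -0.1, -3.3]
width: 0.0359
grip_force: 60.4
```

```bash
python3 -m creep '[{"linear":[0,0.9,1],"twist":[0,0,0],"claw":25},{"linear":[0,0,1],"twist":[0,0,0],"claw":25},{"linear":[0,0,0],"twist":[0,0,0],"claw":25}]'; python3 -m creep '[{"linear":[0,0,1],"twist":[0,0,0],"claw":25},{"linear":[0,0,0],"twist":[0,0,0],"claw":25}]'
```

```text
time_s: 31.15
tool_pos: [0.4991, -0.134, 0.0201]
orientation: [-0.0, 0.122, 0.993, -0.001]
ft_force: [-0.4, -0.4, -3.3]
width: 0.036
grip_force: 60.4
time_s: 31.4
tool_pos: [0.4994, -0.1341, 0.0197]
orientation: [0.0, 0.122, 0.993, -0.001]
ft_force: [-2.3, 1.0, 1.4]
width: 0.0363
grip_force: 60.9
```

Contact is made: the force went from -3.3 to +1.4 N, at the height I predicted. Now I'll open slightly, so as not to touch the neighbouring tube, and retreat upwards.

```bash
python3 -m creep '[{"linear":[0,0,0],"twist":[0,0,0],"claw":40},{"linear":[0,0,0],"twist":[0,0,0],"claw":46},{"linear":[0,0,0],"twist":[0,0,0],"claw":46}]'; python3 -m creep '[{"linear":[0,0,-6],"twist":[0,0,0],"claw":46},{"linear":[0,0,-20],"twist":[0,0,0],"claw":46},{"linear":[0,0,-40],"twist":[0,0,0],"claw":46},{"linear":[0,0,-50],"twist":[0,0,0],"claw":46},{"linear":[0,40,-40],"twist":[0,0,0],"claw":46},{"linear":[0,50,0],"twist":[0,0,0],"claw":46},{"linear":[0,50,0],"twist":[0,0,0],"claw":46},{"linear":[0,50,0],"twist":[0,0,0],"claw":46},{"linear":[0,0,0],"twist":[0,0,0],"claw":46}]'
python3 - <<'E'
from h import *
for n,roi in(('top',(200,150,430,235)),('side',(290,120,390,260))):
    p,d=snap(n); W=pts(n,d); q=p.astype(int); red=(q[...,0]-q[...,1:].max(-1))>60; blue=(q[...,2]-q[...,0])>60
    for k,c in cen(red,roi): print(n,'red',k,c.round(1),ray(n,c,.045).round(4),np.nanmedian(W[int(c[1]),int(c[0])-1:int(c[0])+2,2]).round(3))
    for k,c in cen(blue,roi): print(n,'blue',k,c.round(1),ray(n,c,.045).round(4))
    if n=='top': a=cv2.resize(p[150:245,205:435],(798,330),interpolation=cv2.INTER_CUBIC); print('plz',np.nanmedian(W[194:200,301:305,2]))
save('end',a)
E
```

```text
time_s: 31.78
tool_pos: [0.4995, -0.1342, 0.0195]
orientation: [0.0, 0.122, 0.993, -0.001]
ft_force: [-0.2, -0.1, 0.2]
width: 0.046
grip_force: 0.0
time_s: 32.9
tool_pos: [0.5454, 0.0534, 0.1754]
orientation: [0.0, 0.119, 0.993, -0.001]
ft_force: [-0.6, -0.4, -1.1]
width: 0.0459
grip_force: 0.0
top red 14 [398.  161.5] [ 0.6074 -0.2355  0.045 ] 0.04
top red 52 [237.3 165.3] [0.5944 0.3461 0.045 ] 0.224
top red 53 [373.6 178.4] [ 0.5461 -0.1463  0.045 ] 0.054
top red 58 [366.7 206.5] [ 0.4444 -0.1205  0.045 ] 0.053
top red 19 [363.8 222.3] [ 0.3877 -0.1099  0.045 ] 0.004
top blue 14 [246.1 181.1] [0.5368 0.3138 0.045 ]
top blue 12 [251.8 180.8] [0.5382 0.2936 0.045 ]
top blue 50 [391.3 180.6] [ 0.5379 -0.2103  0.045 ]
top blue 52 [407.9 186.1] [ 0.5178 -0.2705  0.045 ]
top blue 56 [384.5 209.3] [ 0.4342 -0.1847  0.045 ]
top blue 55 [401.3 214.5] [ 0.4154 -0.2451  0.045 ]
plz 0.4904167213256063
side red 12 [320.  135.5] [0.6785 0.7447 0.045 ] 0.224
side red 48 [346.9 227.5] [ 0.5471 -0.1501  0.045 ] 0.054
side red 45 [318.1 228.1] [ 0.445 -0.125  0.045] 0.051
side red 7 [304.4 231.6] [ 0.3922 -0.1333  0.045 ] 0.029
side red 9 [372. 240.] [ 0.6073 -0.2472  0.045 ] 0.042
side blue 103 [350.2 243.9] [ 0.5276 -0.2485  0.045 ]
side blue 109 [319.6 244.6] [ 0.4251 -0.2242  0.045 ]
```

View pics/end.png

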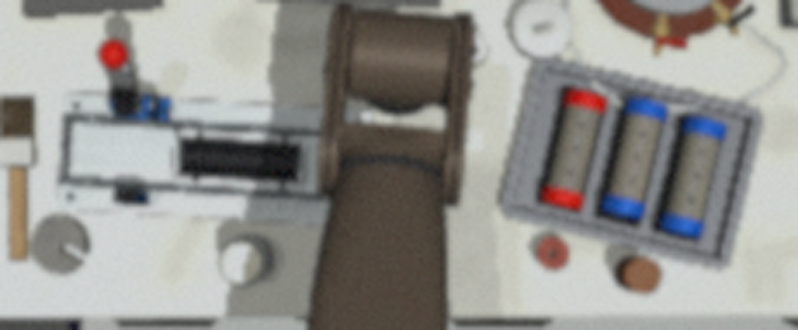

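The tube lies in the saddle, in line with it (-14.2°), and the stored tubes haven't moved. It sits about 3 mm short of centre along the axis, and there is plenty of time left, so I'll regrasp and shift it.

```bash
python3 -m creep '[{"linear":[0,-50,0],"twist":[0,0,0],"claw":46},{"linear":[0,-50,0],"twist":[0,0,0],"claw":46},{"linear":[0,-50,0],"twist":[0,0,0],"claw":46},{"linear":[0,-40,0],"twist":[0,0,0],"claw":46},{"linear":[0,0,40],"twist":[0,0,0],"claw":46},{"linear":[0,0,40],"twist":[0,0,0],"claw":46},{"linear":[0,0,0],"twist":[0,0,0],"claw":46},{"linear":[0,0,0],"twist":[0,0,0],"claw":46}]'; python3 -c "
from h import *
print(togo([.4995,-.1342,.0215]),yawerr(np.radians(-14)))"
```

```text
time_s: 34.0
tool_pos: [0.4998, -0.1349, 0.0967]
orientation: [0.001, 0.122, 0.993, -0.001]
ft_force: [0.5, 0.4, 1.0]
width: 0.046
grip_force: 0.0
[ 0.6  0.8 75.1] -0.0006947164054675881
```

```bash
python3 -m creep '[{"linear":[0.6,0.8,30],"twist":[0,0,0],"claw":46},{"linear":[0,0,30],"twist":[0,0,0],"claw":46},{"linear":[0,0,10],"twist":[0,0,0],"claw":46},{"linear":[0,0,5],"twist":[0,0,0],"claw":46},{"linear":[0,0,0],"twist":[0,0,0],"claw":25},{"linear":[0,0,0],"twist":[0,0,0],"claw":25},{"linear":[0,0,-5],"twist":[0,0,0],"claw":25},{"linear":[-3.2,0,0],"twist":[0,0,0],"claw":25},{"linear":[0,0,0],"twist":[0,0,0],"claw":25},{"linear":[0,0,3],"twist":[0,0,0],"claw":25},{"linear":[0,0,1],"twist":[0,0,0],"claw":25},{"linear":[0,0,0],"twist":[0,0,0],"claw":25}]'; python3 -c "
from h import *
s=r.read_state();print(s['ft_force'],togo([.5026,-.1350,.0205]))"
```

```text
time_s: 35.5
tool_pos: [0.502, -0.134, 0.0216]
orientation: [-0.0, 0.122, 0.993, -0.001]
ft_force: [-2.7, 0.1, 2.5]
width: 0.0361
grip_force: 60.8
[-2.74493042  0.09888711  2.50013952] [-0.8 -0.8  1.1]
```

```bash
python3 -m creep '[{"linear":[0,0,0],"twist":[0,0,0],"claw":40},{"linear":[0,0,0],"twist":[0,0,0],"claw":46},{"linear":[0,0,0],"twist":[0,0,0],"claw":46},{"linear":[0,0,-6],"twist":[0,0,0],"claw":46},{"linear":[0,0,-20],"twist":[0,0,0],"claw":46},{"linear":[0,0,-40],"twist":[0,0,0],"claw":46},{"linear":[0,0,-50],"twist":[0,0,0],"claw":46},{"linear":[0,40,-40],"twist":[0,0,0],"claw":46},{"linear":[0,50,0],"twist":[0,0,0],"claw":46},{"linear":[0,50,0],"twist":[0,0,0],"claw":46},{"linear":[0,50,0],"twist":[0,0,0],"claw":46},{"linear":[0,0,0],"twist":[0,0,0],"claw":46}]'
python3 - <<'E'
from h import *
for n,roi in(('top',(330,150,430,235)),('side',(290,120,390,260))):
    p,d=snap(n); W=pts(n,d); q=p.astype(int); red=(q[...,0]-q[...,1:].max(-1))>60; blue=(q[...,2]-q[...,0])>60
    for k,c in cen(red,roi): print(n,'red',k,c.round(1),ray(n,c,.045).round(4),np.nanmedian(W[int(c[1]),int(c[0])-1:int(c[0])+2,2]).round(3))
    if n=='top':
        for k,c in cen(blue,roi): print(n,'blue',k,c.round(1))
    else:
        u,v=proj(n,jw([0,-137,68])).round().astype(int); print('plunger z',(W[v-1:v+3,u-2:u+3,2]*1000).round())
E
```

```text
time_s: 37.0
tool_pos: [0.5481, 0.0536, 0.1773]
orientation: [0.0, 0.119, 0.993, -0.001]
ft_force: [0.0, -0.6, -0.7]
width: 0.0462
grip_force: 0.0
top red 13 [398.1 161.5] [ 0.6075 -0.2358  0.045 ] 0.037
top red 55 [373.6 177.8] [ 0.5483 -0.1464  0.045 ] 0.06
top red 60 [366.8 205.8] [ 0.4468 -0.1208  0.045 ] 0.053
top red 22 [364.1 222.4] [ 0.3874 -0.1109  0.045 ] -0.002
top blue 50 [391.3 180.6]
top blue 51 [408.1 186.2]
top blue 56 [384.5 209.3]
top blue 55 [401.3 214.5]
side red 17 [320.4 135.7] [0.6799 0.7411 0.045 ] 0.224
side red 48 [347.9 227.5] [ 0.5506 -0.151   0.045 ] 0.053
side red 46 [319.  228.1] [ 0.4482 -0.1261  0.045 ] 0.051
side red 8 [304.  231.5] [ 0.3908 -0.1325  0.045 ] 0.028
side red 9 [372. 240.] [ 0.6073 -0.2472  0.045 ] 0.04
plunger z [[52. 69. 69. 66. 68.]
 [70. 73. 72. 70. 70.]
 [66. 66. 70. 69. 65.]
 [63. 67. 62. 65. 65.]]
```

```bash
python3 -c "
from plant import r
print(r.hand_in())"
```

```text
the job is handed in; nothing more can be done
None
```

I handed in the job at about 37 s: the bar stands open, the carriage is at its loading position with the plunger home, and the red-capped tube lies centred (within about 1–2 mm) in the free saddle. On the way, three failed tries at gripping the bar's knob let the bar fall shut twice, and the wrist force briefly read 77 N.

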